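Ledger from behind the tea things

ROBOT

A 7-joint arm with a two-finger parallel gripper is mounted at the origin on the work surface. World frame = base frame: x ahead of the robot, y to its left, z up, the work surface at z = 0. Lengths are in m, angles in rad, forces in N, time in s.
With the tool pointing down it reaches from about 0.4 to 0.85 m from the base axis. Payload 6.9 kg.
Tool frame: the origin (TCP) lies between the finger pads; the fingertips stand 11 mm ahead of it and the grasp point (between the pads) lies 8 mm behind it; z points along the fingers, y is the direction in which the jaws open and shut (so a half turn about z gives the same grasp; the last joint's range is limited). The gripper opens to 85 mm and grips with 20 to 120 N. Pads are 22 mm wide; open, the fingers measure 114 mm over their backs; the gripper's body (76 mm by 85 mm) begins 54 mm behind the grasp point. The pads swing forward as they close: fully open they stand 13 mm farther back than shut.
Start: joints at [-1.067, 0.507, -0.238, 1.5, 0.126, 1.149, -0.155], TCP at [0.242, 0.576, 0.242] pointing down, gripper open.
Joint ranges: [-3.08, 3.08], [-0.24, 2.05], [-1.43, 1.35], [0, 2.5], [-1.52, 4.66], [0.17, 1.96], [-2.89, 2.89]. Speed limits (rad/s): [2.39, 2.39, 3.14, 3.14, 3.14, 3.14, 3.14].

INTERFACE

Orientations are given as a unit quaternion [w, x, y, z].
In Python, from rig import observe, capture, hand_in, regions_of, spot_point gives the robot as it stands.
- The arm moves only by the shell command python3 -m creep 'ROWS' [FORCE]. ROWS is JSON, a list of rows, each an object with "translation": the shift along the tool's x, y, z in mm, a list of three; "roll": the turn about the tool's z in degrees; "fingers": the opening, from 0 (shut) to 1 (fully open). In form: [{"translation": [x, y, z], "roll": roll, "fingers": fingers}, ...]. A call has 1 to 8 rows; each row is the pose to reach, as a shift and turn from the pose measured when the call began, along the tool's axes at that moment; what a row does not reach only later rows make up. A row lasts 1/12 s, in which the tool goes at most 41.7 mm and 7.16 degrees, less where a joint would pass 70% of its speed; a pose out of reach is approached as far as the arm can. A call with a gripper value outside its range is refused whole. The fingers move at their own pace and stop on an object; FORCE is the grip in N (left out, the last holds). Time passes only in rows, so rows that repeat a pose let the fingers close. It gives the time, the measured TCP pose, the force and the opening at its end, in the units of the state.
- observe(): the state, without advancing time (a new reading comes with each control period).
- capture(name): name is "scene" or "top"; returns a dict with "frame" (384x512x3 uint8, red, green, blue), "fx", "fy", "cx", "cy" (pixels), "D" ([k1, k2, p1, p2, k3] as OpenCV has them; the pictures are not rectified), "view" (4x4, takes a point from world to camera coordinates). Camera axes: x right, y down, z forward; pixel columns grow to the right and rows downward; lengths in m; the calibration is good to about 2 mm. A picture is of the moment at which its call begins. There is no depth.
- hand_in(): hands the job in, once; it reports no verdict.
Trained networks look in the newest picture that a camera, given by its name, has taken for a name from the list of things; names that differ only in an ending like _2 or _b are one class to them, and where a whole thing is asked for, a point or a joint stands for the part that bears it (a point fixed in the world has none). Each returns a list of dicts, best first, with "conf" (0 to 1); they miss things now and then, are a little off and sometimes report something else, mostly with a low value. They report only what shows in the picture. A call takes as long as a camera call.
- regions_of(camera, label): "mask" (384x512 bool, what is visible of it).
- spot_point(camera, label): "xyz" ([x, y, z] in m, in world coordinates, good to about 4 mm: a listed point, or the origin of a listed thing).
The state is a dict: "clock": time; "joints": joint angles; "dq": joint speeds; "joint_torque": joint torques, N m; "ee_pos": TCP position; "eef_rot": TCP orientation; "force": force on the tool from outside, world axes, zero at the start; "ft_torque": the same for the moment, N m; "opening": opening from 0.0 (shut) to 1.0 (fully open).
Only numpy, scipy, OpenCV 4.12 (cv2) and the standard library are available. Lean on these libraries where they do the work, as an engineer would, in place of code of your own. Each camera call takes 0.05 s, during which the arm holds its last target.

TASK

Set the ledger up on the sloped book stand. The jar, the steel tumbler and the carton stand in its way: first clear all three to the metal side tray, standing upright; then take the ledger from its slot and lean it on the stand, centred, resting on the bottom ledge behind the lip; then put the three back on the rack, each upright on the same spot where it stood at the start.

Things in the scene. Friction and masses are not known exactly. Their poses are not given: they have to be found in the camera images.
- book_center (a point): Ledger: grey hard-cover book with paper edges, a rigid block 24 mm thick (its x), 150 mm wide (its y), 95 mm tall (its z), 0.2 to 0.4 kg. It stands upright on its long edge in the slot of the rack, behind the three other things. Point: its centre, half-way up (47.5 mm above its underside, 47.5 mm below its top). It is to be gripped across its 24 mm thickness near the middle of its top edge.
- jar_mid (a point): Jar: round amber glass jar with white cap and paper label, 52 mm across at its widest, 95 mm tall. Point: its centre, 47.5 mm above its underside. Grip it about 20 mm below its top, clear of its neighbours.
- tumbler_mid (a point): Tumbler: straight round open-topped steel cup, 52 mm across, 90 mm tall, 3 mm wall. Point: its centre, 45 mm above its underside. Grip it from outside, about 20 mm below its rim.
- carton_mid (a point): Carton: square upright cardboard box with a green band, 48 x 48 mm, 85 mm tall. Grip it about 20 mm below its top. Point: its centre, 42.5 mm above its underside; its x and y axes are square to its sides.
- rack: Fixed wooden rack: base board 165 mm (x) by 240 mm (y), 8 mm thick; origin under the middle of the board. Its x points away from the robot, give or take its yaw. Three cork discs, 62 mm across and flush with the board, at x = -45 mm, y = -90, 0 and +90 mm mark the spots of jar, tumbler and carton; which stands on which varies. Behind them two rails along y, 170 mm long, 28 mm above the table, form a 28 mm wide slot centred at x = +35 mm, where the ledger stands on the board.
- tray: Fixed aluminium side tray, 200 mm (x) by 190 mm (y), walls 5 mm thick and 18 mm high, floor 5 mm above the table; origin under its middle. A little steel tin (34 x 24 x 12 mm) lies in its corner near x = +70, y = +70 mm; the rest is free. The side area for jar, tumbler and carton.
- stand: Fixed plywood book stand, base 130 mm (x) by 170 mm (y); origin on the table under it. Its sloped back leans 0.5 rad from vertical, top towards the robot (its -x), front and ledge facing its +x. The back is a 45 mm high board below, and above it two uprights (22 mm wide, at y = +-63 mm, reaching 84 mm up the slope) with a 104 mm wide gap between them for a finger. The ledge at the foot of the slope, square to it, is 34 mm deep, ending in a lip 8 mm high.
- stand_seat (a point): Where the ledger's centre lies when it is seated: bottom edge on the ledge, back flat against the slope, centred in y. The ledger's z then leans 0.5 rad from vertical towards the stand's -x (up the slope) and its y lies along the stand's y, either way round. Axes as the stand's.

How it is judged:
By the outcome, as a careful person would: the job done as asked, in the order asked, and still so for the second after the job is handed in, with the robot touching nothing.
It also fails if it takes over 147 s, if anything falls off the work surface, if the arm or the gripper's body presses on something with over 40 N, if the wrist force passes 120 N, or if a joint passes its speed limit or range.

## Working session

There is one attempt and no reset: what is moved stays moved. The work goes in short steps, Python scripts to look and compute and a shell command to move; the robot and the scene stay as the last step left them, time stands still between calls to the robot, and variables do not carry over. Pictures are saved under pics/ and viewed, and the job is handed in when it is done.

```bash
ls; mkdir -p pics
python3 - <<'E'
from rig import *
import cv2
s=observe()
for k,v in s.items(): print(k,v)
for c in("scene","top"):
    d=capture(c); cv2.imwrite(f"pics/{c}0.png",d["frame"][:,:,::-1])
    print(c,d["fx"],d["cx"],d["D"]);print(d["view"])
    for l in("book_center","jar_mid","tumbler_mid","carton_mid","rack","tray","stand","stand_seat"):
        print(l,[(round(r["conf"],2),[round(float(x),4) for x in r["xyz"]]) for r in spot_point(c,l)][:3])
print(observe()["clock"])
E
```

```text
pics
clock 0.0
joints [-1.06751144  0.5083693  -0.23753441  1.50114137  0.12570878  1.14887385
 -0.15479685]
dq [-0.00119435  0.00160295 -0.00138636 -0.00106708 -0.00016539 -0.00035552
  0.00182694]
joint_torque [-3.72672321e-04 -6.20603371e+01 -2.18696527e+00 -2.49643993e+01
  1.27028031e-02  1.21263979e-02  1.79380658e-05]
ee_pos [0.24199351 0.57573093 0.24140749]
eef_rot [-1.62907828e-04  1.97567257e-01  9.80288921e-01 -8.85451694e-04]
force [-0.6850469   0.85063014 -0.80748241]
ft_torque [ 0.04108587 -0.07795975 -0.07216377]
opening 1.0015697601971727
scene 388.72706714929467 253.4675428207608 [-0.10083946  0.          0.          0.          0.        ]
[[ 0.2824674   0.95923628 -0.00882739 -0.14835975]
 [ 0.71018913 -0.21529848 -0.670282   -0.32046505]
 [-0.64485934  0.1830637  -0.74205398  1.36752603]
 [ 0.          0.          0.          1.        ]]
book_center [(0.76, [0.5505, 0.297, 0.0542])]
jar_mid [(0.55, [0.4616, 0.3001, 0.0593])]
tumbler_mid [(0.55, [0.4667, 0.3883, 0.0524])]
carton_mid [(0.87, [0.4694, 0.2096, 0.0491])]
rack [(0.79, [0.5115, 0.3037, -0.0021])]
tray [(0.56, [0.5512, -0.3024, -0.0028]), (0.28, [0.4673, 0.2128, 0.0537])]
stand [(0.75, [0.5258, 0.0024, 0.001])]
stand_seat [(0.57, [0.518, 0.0029, 0.068])]
top 388.230131537482 255.5013942974995 [-0.11201399  0.          0.          0.          0.        ]
[[ 0.02627206 -0.99936503  0.02406907 -0.03842041]
 [-0.98581344 -0.02989361 -0.16516123  0.50613394]
 [ 0.16577587 -0.01938849 -0.98597284  1.0749764 ]
 [ 0.          0.          0.          1.        ]]
book_center [(0.57, [0.5509, 0.2974, 0.0539])]
jar_mid [(0.66, [0.4668, 0.3036, 0.0613])]
tumbler_mid [(0.62, [0.4706, 0.3932, 0.0491])]
carton_mid [(0.92, [0.4654, 0.212, 0.052])]
rack [(0.81, [0.5133, 0.3025, -0.0002])]
tray [(0.71, [0.5484, -0.2966, -0.0011])]
stand [(0.73, [0.523, -0.0009, -0.0])]
stand_seat [(0.67, [0.5257, 0.0002, 0.069])]
0.9
```

View pics/scene0.png

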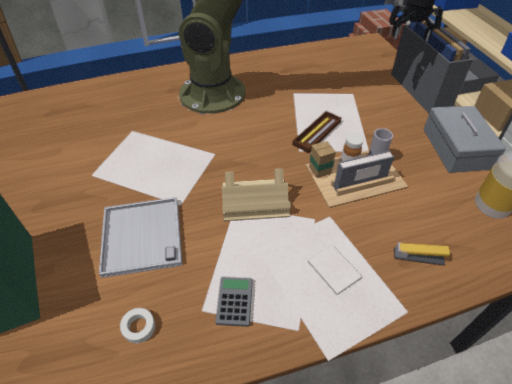

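View pics/top0.png

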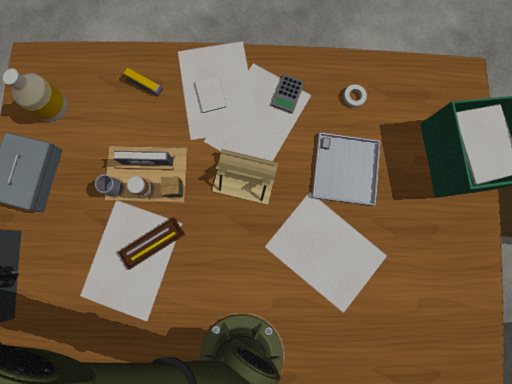

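```bash
cat > h.py <<'E'
import numpy as np, cv2
from rig import *
from scipy.spatial.transform import Rotation as R
from scipy.optimize import least_squares
def K(d): return np.array([[d["fx"],0,d["cx"]],[0,d["fy"],d["cy"]],[0,0,1.]])
def proj(d,P):
    V=np.array(d["view"]); r,_=cv2.Rodrigues(V[:3,:3])
    return cv2.projectPoints(np.asarray(P,float).reshape(-1,1,3),r,V[:3,3],K(d),np.array(d["D"],float))[0][:,0]
def ray(d,px,z):
    V=np.array(d["view"]); u=cv2.undistortPoints(np.asarray(px,float).reshape(-1,1,2),K(d),np.array(d["D"],float))[:,0]
    c=-V[:3,:3].T@V[:3,3]; dr=np.c_[u,np.ones(len(u))]@V[:3,:3]
    return c+dr*((z-c[2])/dr[:,2])[:,None]
def pose(x,y,yaw,P):
    c,s=np.cos(yaw),np.sin(yaw); P=np.asarray(P,float)
    return np.c_[x+c*P[:,0]-s*P[:,1],y+s*P[:,0]+c*P[:,1],P[:,2]]
def crop(d,u0,v0,u1,v1,f,name,pts=[],lines=[]):
    im=cv2.resize(d["frame"][v0:v1,u0:u1,::-1],None,fx=f,fy=f,interpolation=cv2.INTER_CUBIC)
    t=lambda p:tuple(int(round(a)) for a in ((p[0]-u0+.5)*f,(p[1]-v0+.5)*f))
    for l in lines:
        for a,b in zip(l[:-1],l[1:]): cv2.line(im,t(a),t(b),(0,0,255),1)
    for p in pts: cv2.circle(im,t(p),2,(0,255,0),-1)
    cv2.imwrite("pics/"+name,im)
E
python3 - <<'E'
from h import *
d=capture("top"); 
crop(d,90,130,200,215,7,"rack_t.png"); crop(d,200,125,390,215,4,"stand_t.png")
m=regions_of("top","rack")[0]["mask"]; 
for l in("rack","tray","stand"):
    r=regions_of("top",l)[0]; m=r["mask"].astype(np.uint8)
    c=max(cv2.findContours(m,0,2)[0],key=cv2.contourArea); print(l,r["conf"],m.sum(),cv2.minAreaRect(c),cv2.boundingRect(m))
    z={"rack":.008,"tray":.018,"stand":0}[l]
    h=cv2.approxPolyDP(cv2.convexHull(c),3,True)[:,0]; print(np.c_[h,ray(d,h,z)[:,:2].round(3)])
d=capture("scene")
crop(d,300,110,420,210,6,"rack_s.png"); crop(d,210,160,300,230,8,"stand_s.png")
E
```

```text
rack 0.96 2137 ((146.12054443359375, 174.00416564941406), (78.60845947265625, 54.65717697143555), 1.9749339818954468) (106, 146, 81, 57)
[[1.11e+02 1.47e+02 5.92e-01 4.16e-01]
 [1.85e+02 1.48e+02 5.95e-01 1.89e-01]
 [1.84e+02 2.00e+02 4.38e-01 1.84e-01]
 [1.13e+02 1.98e+02 4.37e-01 3.96e-01]
 [1.07e+02 1.72e+02 5.15e-01 4.21e-01]]
tray 0.73 4078 ((346.5905456542969, 168.4576416015625), (64.17477416992188, 66.71294403076172), 5.90614128112793) (312, 133, 68, 72)
[[ 3.19e+02  1.33e+02  6.52e-01 -2.13e-01]
 [ 3.79e+02  1.42e+02  6.31e-01 -3.98e-01]
 [ 3.74e+02  2.04e+02  4.41e-01 -3.78e-01]
 [ 3.12e+02  1.97e+02  4.57e-01 -1.92e-01]]
stand 0.73 2499 ((243.8823699951172, 176.97059631347656), (59.421226501464844, 44.141483306884766), 14.03624439239502) (213, 150, 65, 54)
[[ 2.21e+02  1.51e+02  5.91e-01  8.10e-02]
 [ 2.77e+02  1.64e+02  5.56e-01 -8.90e-02]
 [ 2.66e+02  2.03e+02  4.38e-01 -5.80e-02]
 [ 2.13e+02  1.91e+02  4.69e-01  1.00e-01]]
```

View pics/rack_t.png

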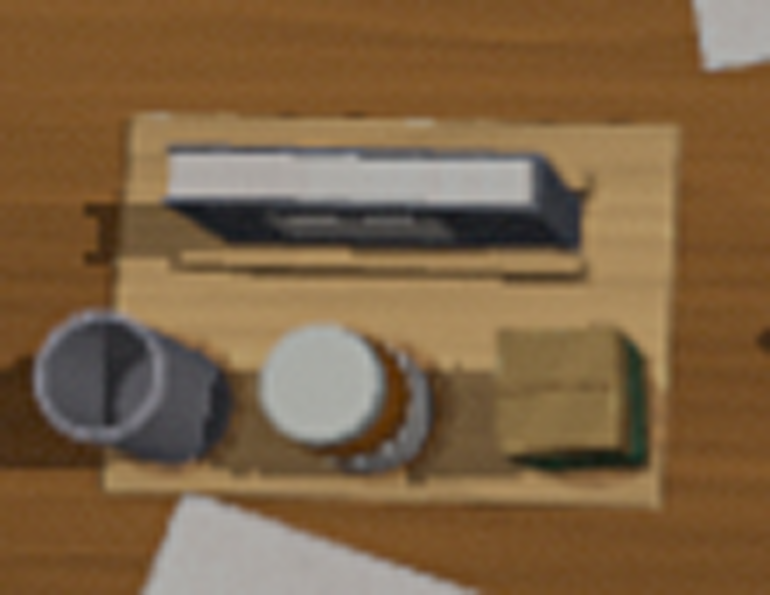

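View pics/stand_t.png

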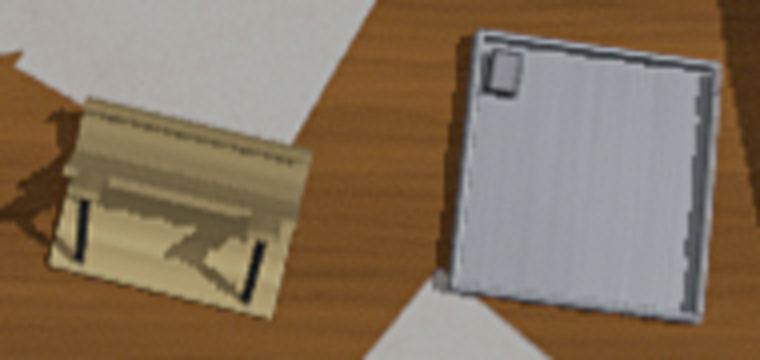

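View pics/rack_s.png

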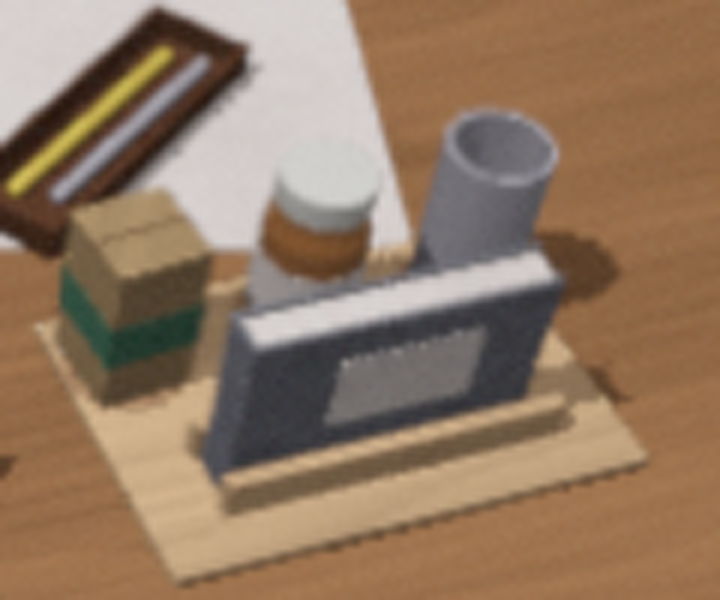

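View pics/stand_s.png

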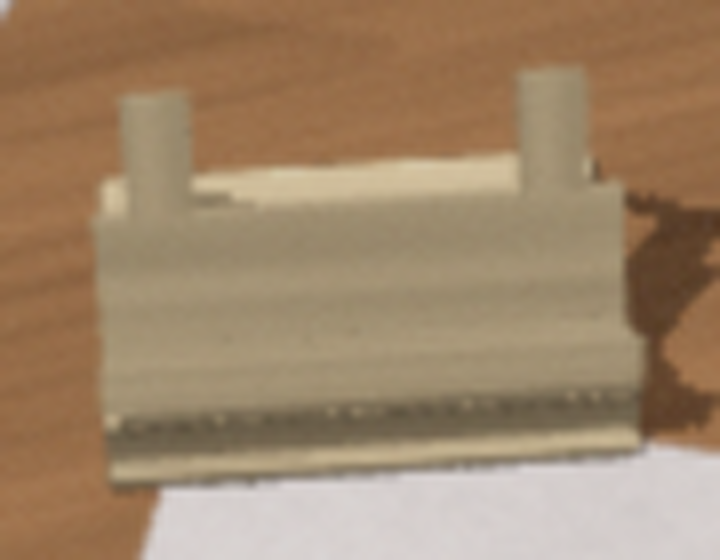

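```bash
cat > fit.py <<'E'
from h import *
t=capture("top"); s=capture("scene")
cv=lambda L,f,u,v:np.array([[u+x/f-.5,v+y/f-.5] for x,y in L])
# rack
P=[[.0825,.12,.008],[.0825,-.12,.008],[-.0825,-.12,.008],[-.0825,.12,.008]]
ob=cv([(132,113),(680,124),(660,506),(104,490)],7,90,130)
os_=cv([(38,325),(645,458)],6,300,110); Ps=[[-.0825,-.12,.008],[.0825,.12,.008]]
f=lambda q:np.r_[(proj(t,pose(*q,P))-ob).ravel(),(proj(s,pose(*q,Ps))-os_).ravel()]
r=least_squares(f,[.51,.3,0]); print("rack",r.x.round(4)); print(f(r.x).round(1)); rk=r.x
f2=lambda q:f(q)[:8]; print(" toponly",least_squares(f2,[.51,.3,0]).x.round(4))
for n,c,z,y in(("jar",(322,384),.103,0),("tumbler",(98,375),.098,.09),("carton",(561,392),.093,-.09)):
    print(n,ray(t,cv([c],7,90,130),z).round(4),"disc",pose(*rk,[[-.045,y,0]]).round(4))
print("slot",pose(*rk,[[.035,0,0]]).round(4))
b=ray(t,cv([(168,150),(535,155),(532,205),(166,200)],7,90,130),.103); print("book top",b.round(4).tolist(),b.mean(0).round(4))
# tray
ob=cv([(478,30),(720,65),(701,322),(450,290)],4,200,125)
P2=[[.1,.095,.018],[.1,-.095,.018],[-.1,-.095,.018],[-.1,.095,.018]]
f=lambda q:(proj(t,pose(*q,P2))-ob).ravel()
r=least_squares(f,[.55,-.3,0]); print("tray",r.x.round(4),f(r.x).round(1))
# stand
a=.5;u=np.array([-np.sin(a),0,np.cos(a)]);n=np.array([np.cos(a),0,np.sin(a)])
def S(q):
    x,y,yaw,xf,zf=q; F=np.array([xf,0,zf]); Y=np.array([0,1,0])
    A=[F+.084*u+y_*Y for y_ in(-.074,-.052,.052,.074)]+[F+.045*u+y_*Y for y_ in(-.085,.085)]
    return np.array(A)
osn=cv([(122,95),(190,93),(518,70),(586,68),(97,217),(622,186)],8,210,160)
base=[[-.065,.085,.004],[-.065,-.085,.004]]
obs=cv([(50,265),(272,318)],4,200,125)
f=lambda q:np.r_[(proj(s,pose(*q[:3],S(q)))-osn).ravel(),(proj(t,pose(*q[:3],base))-obs).ravel(),2*(q[0]-.5244)/.004,2*(q[1]-.001)/.004,2*(q[4]-.021)/.004,(q[3]-.0123+.0)/.004]
r=least_squares(f,[.524,0,-.2,.01,.02],x_scale=[.01,.01,.1,.01,.01]); q=r.x; print("stand",q.round(4)); print(f(q).round(1))
seat=np.array([q[3],0,q[4]])+.0475*u+.012*n; print("seat",pose(*q[:3],[seat]).round(4),"foot",pose(*q[:3],[[q[3],0,q[4]]]).round(4))
F=np.array([q[3],0,q[4]]);Y=np.array([0,.085,0])
L=lambda d:[proj(d,pose(*q[:3],[F-Y,F+Y])),proj(d,pose(*q[:3],[F+.045*u-Y,F+.045*u+Y])),proj(d,pose(*q[:3],[F+.034*n-Y,F+.034*n+Y])),proj(d,pose(*q[:3],[F+.034*n-Y+.008*u,F+.034*n+Y+.008*u]))]+[proj(d,pose(*q[:3],[[.065,.085,0],[.065,-.085,0],[-.065,-.085,0],[-.065,.085,0],[.065,.085,0]]))]
crop(s,210,160,300,230,8,"st_s1.png",proj(s,pose(*q[:3],S(q))),L(s))
crop(t,205,140,285,210,8,"st_t1.png",proj(t,pose(*q[:3],S(q))),L(t))
E
python3 fit.py
```

```text
rack [0.5146 0.3032 0.0068]
[ 0.2 -0.   0.3 -0.   0.4  0.1 -0.4  0.3 -0.5 -0.2  1.1  0. ]
 toponly [0.5149 0.3036 0.0069]
jar [[0.4671 0.3031 0.103 ]] disc [[0.4696 0.3029 0.    ]]
tumbler [[0.4686 0.3944 0.098 ]] disc [[0.469  0.3929 0.    ]]
carton [[0.4683 0.2113 0.093 ]] disc [[0.4703 0.2129 0.    ]]
slot [[0.5496 0.3035 0.    ]]
book top [[0.5586, 0.3725, 0.103], [0.5606, 0.2256, 0.103], [0.5405, 0.2254, 0.103], [0.5384, 0.3715, 0.103]] [0.5496 0.2987 0.103 ]
tray [ 0.5466 -0.2964 -0.1039] [-0.3 -0.1  0.3 -0.3  0.1  0.3 -0.2  0. ]
stand [ 0.5204  0.0047 -0.2144  0.0138  0.0206]
[-0.5  0.1 -0.2 -0.1 -0.1  0.3  0.   0.1 -0.6 -0.3  0.  -0.4  0.5 -2.
  0.8 -1.5 -2.   1.8 -0.2  0.4]
seat [[0.522  0.0043 0.0681]] foot [[0.5339 0.0017 0.0206]]
```

View pics/st_s1.png

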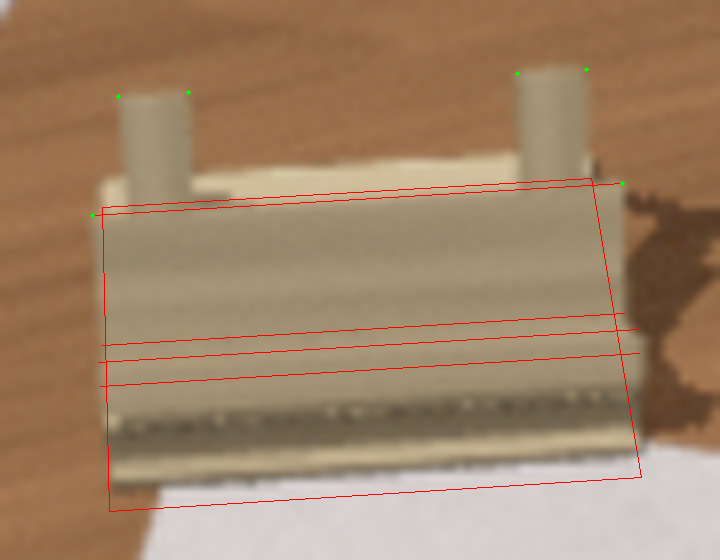

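View pics/st_t1.png

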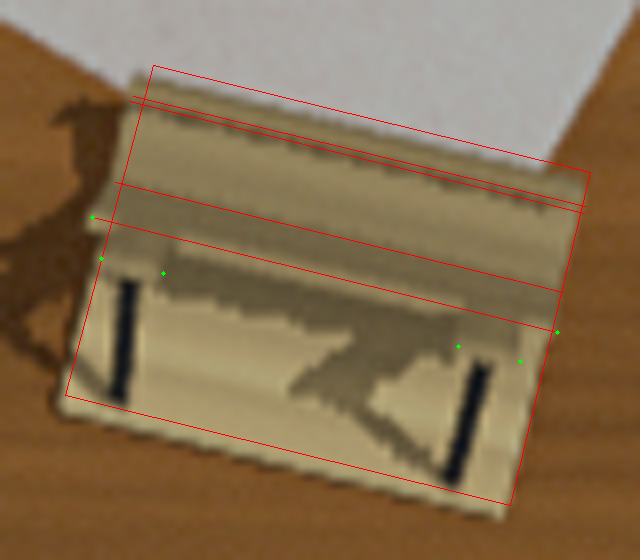

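```bash
cat > fit2.py <<'E'
from h import *
exec(open("fit.py").read().split("# stand")[1].split("osn=")[0].replace("","")) if 0 else None
t=capture("top"); s=capture("scene")
cv=lambda L,f,u,v:np.array([[u+x/f-.5,v+y/f-.5] for x,y in L])
a=.5;u=np.array([-np.sin(a),0,np.cos(a)]);n=np.array([np.cos(a),0,np.sin(a)]);Y=np.array([0,1,0])
def S(q):
    F=np.array([q[3],0,q[4]])
    return np.array([F+.084*u+y_*Y for y_ in(-.074,-.052,.052,.074)]+[F+.045*u+y_*Y for y_ in(-.085,.085)])
osn=cv([(122,95),(190,93),(518,70),(586,68),(97,217),(622,186)],8,210,160)
ot=cv([(92,225),(556,340)],8,205,140)
B=lambda q:[[-.065,.085,q[5]],[-.065,-.085,q[5]]]; bt=cv([(62,408),(505,519)],8,205,140)
Bs=[[.065,-.085,0],[.065,.085,0]]; bs=cv([(110,487),(641,452)],8,210,160)
Bt=lambda q:[[.065,.085,q[5]],[.065,-.085,q[5]]]; btf=cv([(135,75),(590,172)],8,205,140)
def f(q):
    g=lambda d,P:proj(d,pose(*q[:3],P))
    return np.r_[(g(s,S(q))-osn).ravel(),(g(t,S(q)[4:])-ot).ravel(),(g(t,B(q))-bt).ravel(),(g(t,Bt(q))-btf).ravel(),(g(s,Bs)-bs).ravel(),(q[5]-.008)/.006]
r=least_squares(f,[.524,0,-.2,.01,.02,.008],x_scale=[.01,.01,.1,.01,.01,.01]); q=r.x; print("stand",q.round(4)); print(f(q).round(1))
F=np.array([q[3],0,q[4]])
print("seat",pose(*q[:3],[F+.0475*u+.012*n]).round(4),"foot",pose(*q[:3],[F]).round(4))
Y=Y*.085
L=lambda d:[proj(d,pose(*q[:3],[F+c-Y,F+c+Y])) for c in(0*u,.045*u,.034*n,.034*n+.008*u)]
crop(s,210,160,300,230,8,"st_s2.png",proj(s,pose(*q[:3],S(q))),L(s))
crop(t,205,140,285,210,8,"st_t2.png",proj(t,pose(*q[:3],S(q))),L(t))
for i in range(2):
  for c in("top","scene"):
    capture(c)
    for l in ("stand","stand_seat"):print(c,l,[x["xyz"].round(4) if hasattr(x["xyz"],"round") else x["xyz"] for x in spot_point(c,l)[:1]])
E
python3 fit2.py
```

```text
stand [ 0.5137  0.0073 -0.2082  0.0112  0.0038  0.0117]
[  0.3   2.1   0.3   1.8  -0.4   2.1  -0.4   1.8   0.2   1.4  -0.4   1.
  56.6  17.2 -58.8 -10.9  -0.9   0.3   0.   -0.    0.9   0.1  -0.7   1.1
   0.5   0.9   0.2   0.7   0.6]
seat [[0.5127 0.0075 0.0512]] foot [[0.5247 0.005  0.0038]]
top stand [[0.5233, 0.0016, -0.0011]]
top stand_seat [[0.5245, 0.001, 0.0678]]
scene stand [[0.5251, 0.0023, 0.001]]
scene stand_seat [[0.5234, 0.0017, 0.0672]]
top stand [[0.5255, 0.0018, -0.0011]]
top stand_seat [[0.5253, 0.0002, 0.0665]]
scene stand [[0.5234, 0.0004, 0.0007]]
scene stand_seat [[0.5207, 0.0017, 0.067]]
```

```bash
cd pics; python3 -c "
import cv2,numpy as np
cv2.imwrite('st2.png',np.hstack([cv2.resize(cv2.imread(f),(400,350)) for f in('st_s2.png','st_t2.png')]))"
```

```text
(no output)
```

View pics/st2.png

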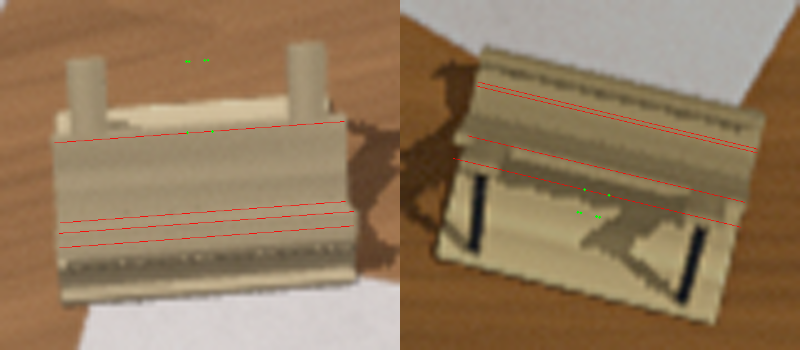

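```bash
sed -i 's/S(q)\[4:\])-ot/S(q)[[5,4]])-ot/' fit2.py; python3 fit2.py | head -4;cd pics; python3 -c "
import cv2,numpy as np
cv2.imwrite('st3.png',np.hstack([cv2.resize(cv2.imread(f),(400,350)) for f in('st_s2.png','st_t2.png')]))"
```

```text
stand [ 0.5136  0.0068 -0.2068  0.0186  0.0179  0.012 ]
[-0.2  0.3 -0.   0.  -0.1  0.3  0.   0.  -0.3 -0.1  0.1 -0.5 -0.4  0.2
 -0.3 -0.3 -0.7  0.4  0.2  0.   1.   0.1 -0.5  1.1  0.3  0.9  0.1  0.7
  0.7]
```

View pics/st3.png

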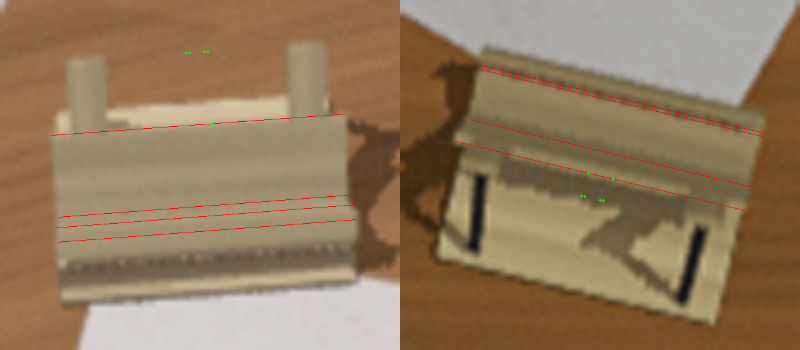

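```bash
cat > go.py <<'E'
import sys
from h import *
# go.py x y z [jaw angle deg]
s=observe(); q=s["eef_rot"]; Rm=R.from_quat([q[1],q[2],q[3],q[0]]).as_matrix()
p=np.array(s["ee_pos"]); a=[float(v) for v in sys.argv[1:]]
ang=np.degrees(np.arctan2(Rm[1,1],Rm[0,1]))
print("clock",round(s["clock"],2),"pos",p.round(4),"jawang",round(ang,2),"tilt",Rm[:,2].round(3),"open",round(s["opening"],3),"F",np.round(s["force"],1),"q7",round(s["joints"][6],2))
if len(a)>=3: print("translation mm",(Rm.T@(np.array(a[:3])-p)*1000).round(1))
if len(a)>3: print("roll",round((ang-a[3]+90)%180-90,1))
E
python3 go.py .4687 .393 .20 0.4
```

```text
clock 2.7 pos [0.2421 0.5762 0.2423] jawang 67.21 tilt [-0.  0. -1.] open 0.999 F [-0.1  0.8  0.6] q7 -0.15
translation mm [-279.8  -81.1   42.3]
roll 66.8
```

```bash
python3 -m creep '[{"translation":[-35,-10,5],"roll":7,"fingers":1},{"translation":[-70,-20,10],"roll":14,"fingers":1},{"translation":[-105,-30,16],"roll":21,"fingers":1},{"translation":[-140,-40,21],"roll":28,"fingers":1},{"translation":[-175,-51,26],"roll":35,"fingers":1},{"translation":[-210,-61,31],"roll":42,"fingers":1},{"translation":[-245,-71,37],"roll":49,"fingers":1},{"translation":[-280,-81,42],"roll":56,"fingers":1}]' 30; python3 go.py .4687 .393 .11 0.4
```

```text
clock: 3.37
ee_pos: [0.4701, 0.3918, 0.2002]
eef_rot: [0.0, 0.637, 0.771, 0.0]
force: [1.1, 0.1, -0.0]
opening: 1.003
clock 3.37 pos [0.4701 0.3918 0.2002] jawang 10.87 tilt [ 0.  0. -1.] open 1.003 F [ 1.1  0.1 -0. ] q7 -0.52
translation mm [ 1.4 -1.2 90.2]
roll 10.5
```

```bash
python3 -m creep '[{"translation":[1.4,-1.2,20],"roll":6,"fingers":1},{"translation":[1.4,-1.2,45],"roll":10.5,"fingers":1},{"translation":[1.4,-1.2,70],"roll":10.5,"fingers":1},{"translation":[1.4,-1.2,70],"roll":10.5,"fingers":1}]'; python3 go.py .4687 .393 .067 0.4
python3 - <<'E'
from h import *
t=capture("top");crop(t,70,110,220,220,5,"a1.png")
s=capture("scene");crop(s,300,90,440,195,5,"a2.png")
E
```

```text
clock: 3.7
ee_pos: [0.4665, 0.3912, 0.1257]
eef_rot: [-0.0, 0.705, 0.709, -0.004]
force: [-1.8, -0.5, -0.9]
opening: 0.998
clock 3.7 pos [0.4665 0.3912 0.1257] jawang 0.36 tilt [-0.006 -0.005 -1.   ] open 0.998 F [-1.8 -0.5 -0.9] q7 -0.67
translation mm [ 2.   2.5 58.7]
roll -0.0
```

View pics/a1.png

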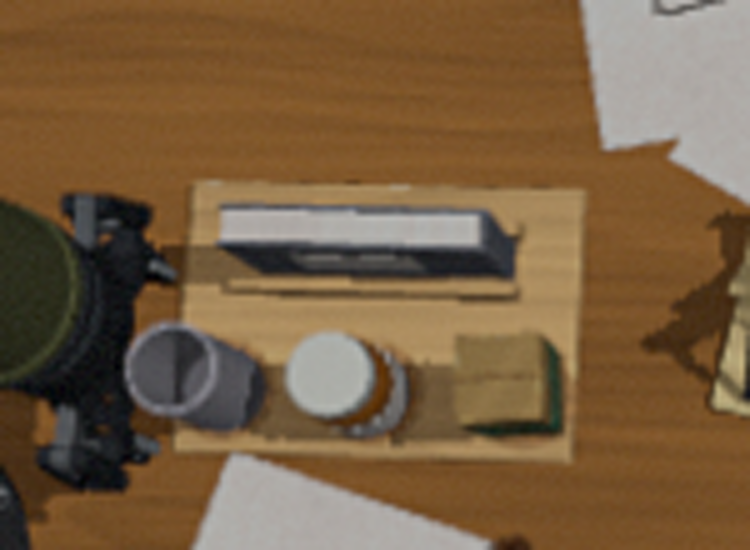

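View pics/a2.png

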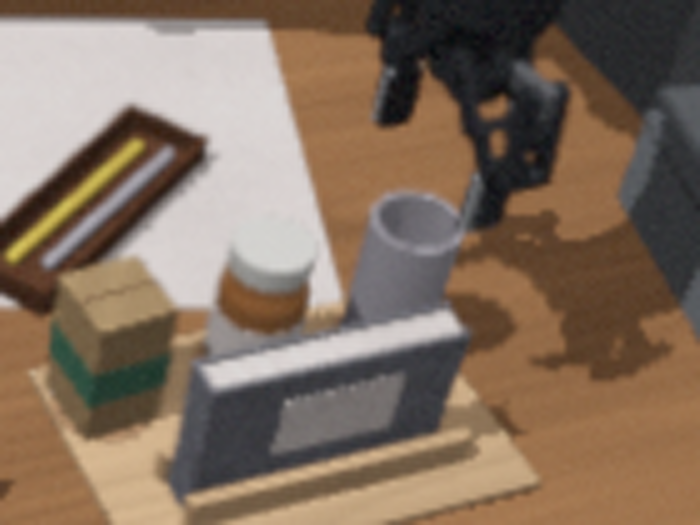

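Run:
```python
from h import *
t=capture("top");s=capture("scene")
o=np.array(observe()["ee_pos"])
P=[o+[dx,dy,dz] for dx in(-.0425,.0425) for dy in (-.011,.011) for dz in (0.002,)]
Q=[[.4687+.026*np.cos(a),.393+.026*np.sin(a),.098] for a in np.arange(0,6.3,.5)]
crop(t,70,110,220,220,5,"a3.png",list(proj(t,P))+list(proj(t,Q)))
crop(s,300,90,440,195,5,"a4.png",list(proj(s,P))+list(proj(s,Q)))
a=cv2.imread("pics/a3.png");b=cv2.imread("pics/a4.png")[:,:];
cv2.imwrite("pics/a5.png",np.hstack([a[100:500,0:300],b[0:400,200:700]]))
```

```text
(no output)
```

View pics/a5.png

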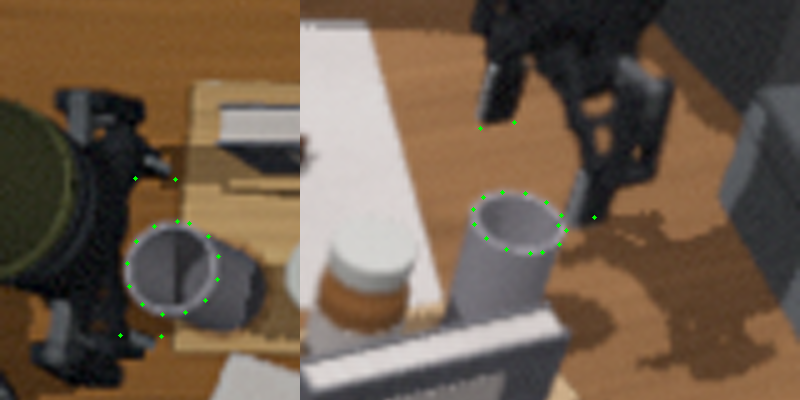

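```bash
python3 -m creep '[{"translation":[1,2,12],"roll":0,"fingers":1},{"translation":[2,2.5,30],"roll":0,"fingers":1},{"translation":[2,2.5,48],"roll":0,"fingers":1},{"translation":[2,2.5,59],"roll":0,"fingers":1},{"translation":[2,2.5,59],"roll":0,"fingers":1},{"translation":[2,2.5,59],"roll":0,"fingers":1}]'; python3 go.py .4687 .393 .067 0.4
```

```text
clock: 4.4
ee_pos: [0.472, 0.3958, 0.0728]
eef_rot: [0.0, 0.704, 0.71, 0.001]
force: [0.9, 0.7, -0.8]
opening: 0.995
clock 4.4 pos [0.472  0.3958 0.0728] jawang 0.42 tilt [ 0.002  0.002 -1.   ] open 0.995 F [ 0.9  0.7 -0.8] q7 -0.66
translation mm [-2.8 -3.3  5.8]
roll 0.0
```

```bash
python3 -m creep '[{"translation":[-2.8,-3.3,5],"roll":0,"fingers":1},{"translation":[-2.8,-3.3,5],"roll":0,"fingers":1},{"translation":[-2.8,-3.3,5],"roll":0,"fingers":1}]'; python3 go.py .4687 .393 .067 0.4
```

```text
clock: 4.65
ee_pos: [0.4687, 0.393, 0.0683]
eef_rot: [0.0, 0.705, 0.71, 0.001]
force: [0.2, 0.3, 0.3]
opening: 0.999
clock 4.65 pos [0.4687 0.393  0.0683] jawang 0.42 tilt [ 0.002  0.002 -1.   ] open 0.999 F [0.2 0.3 0.3] q7 -0.66
translation mm [ 0.  -0.   1.3]
roll 0.0
```

```bash
python3 -m creep '[{"translation":[0,0,0],"roll":0,"fingers":0.7},{"translation":[0,0,0],"roll":0,"fingers":0.5},{"translation":[0,0,0],"roll":0,"fingers":0.4},{"translation":[0,0,0],"roll":0,"fingers":0.4},{"translation":[0,0,0],"roll":0,"fingers":0.4},{"translation":[0,0,0],"roll":0,"fingers":0.4},{"translation":[0,0,0],"roll":0,"fingers":0.4}]' 30; python3 go.py
```

```text
clock: 5.23
ee_pos: [0.4688, 0.3932, 0.0689]
eef_rot: [0.0, 0.705, 0.71, 0.002]
force: [-1.8, -0.6, 5.0]
opening: 0.614
clock 5.23 pos [0.4688 0.3932 0.0689] jawang 0.42 tilt [ 0.003  0.002 -1.   ] open 0.614 F [-1.8 -0.6  5. ] q7 -0.66
```

```bash
python3 -m creep '[{"translation":[0,0,-8],"roll":0,"fingers":0.4},{"translation":[0,0,-25],"roll":0,"fingers":0.4},{"translation":[0,0,-50],"roll":0,"fingers":0.4},{"translation":[0,0,-75],"roll":0,"fingers":0.4},{"translation":[0,0,-100],"roll":0,"fingers":0.4},{"translation":[0,0,-120],"roll":0,"fingers":0.4},{"translation":[0,0,-130],"roll":0,"fingers":0.4},{"translation":[0,0,-130],"roll":0,"fingers":0.4}]' 30; python3 go.py .5186 -.2427 .2 -6
```

```text
clock: 5.9
ee_pos: [0.4694, 0.3935, 0.2014]
eef_rot: [0.0, 0.705, 0.71, 0.004]
force: [-0.3, 0.7, -2.7]
opening: 0.611
clock 5.9 pos [0.4694 0.3935 0.2014] jawang 0.41 tilt [ 0.006  0.005 -1.   ] open 0.611 F [-0.3  0.7 -2.7] q7 -0.68
translation mm [-636.5   44.6   -1.6]
roll 6.4
```

```bash
python3 -m creep '[{"translation":[-10,1,0],"roll":0,"fingers":0.4},{"translation":[-30,2,0],"roll":1,"fingers":0.4},{"translation":[-60,4,0],"roll":2,"fingers":0.4},{"translation":[-93,6,0],"roll":3,"fingers":0.4},{"translation":[-126,8,0],"roll":4,"fingers":0.4},{"translation":[-159,11,0],"roll":5,"fingers":0.4},{"translation":[-192,13,0],"roll":6,"fingers":0.4},{"translation":[-225,15,0],"roll":6.4,"fingers":0.4}]'; python3 -m creep '[{"translation":[-33,3,0],"roll":0,"fingers":0.4},{"translation":[-66,6,0],"roll":0,"fingers":0.4},{"translation":[-99,9,0],"roll":0,"fingers":0.4},{"translation":[-132,12,0],"roll":0,"fingers":0.4},{"translation":[-165,15,0],"roll":0,"fingers":0.4},{"translation":[-198,18,0],"roll":0,"fingers":0.4},{"translation":[-231,21,0],"roll":0,"fingers":0.4},{"translation":[-264,24,0],"roll":0,"fingers":0.4}]'; python3 go.py .5186 -.2427 .2 -6
```

```text
clock: 6.57
ee_pos: [0.4849, 0.1659, 0.1987]
eef_rot: [-0.0, 0.744, 0.669, 0.002]
force: [1.0, 0.2, -2.0]
opening: 0.613
clock: 7.23
ee_pos: [0.479, -0.1012, 0.1962]
eef_rot: [-0.001, 0.744, 0.668, 0.001]
force: [1.2, -1.0, -2.0]
opening: 0.613
clock 7.23 pos [ 0.479  -0.1012  0.1962] jawang -6.1 tilt [ 0.     0.004 -1.   ] open 0.613 F [ 1.2 -1.  -2. ] q7 0.16
translation mm [-136.5   54.4   -4.3]
roll -0.1
```

```bash
python3 -m creep '[{"translation":[-33,14,-4],"roll":0,"fingers":0.4},{"translation":[-66,28,-4],"roll":0,"fingers":0.4},{"translation":[-99,42,-4],"roll":0,"fingers":0.4},{"translation":[-124,50,-4],"roll":0,"fingers":0.4},{"translation":[-136.5,54.4,-4],"roll":0,"fingers":0.4},{"translation":[-136.5,54.4,0],"roll":0,"fingers":0.4},{"translation":[-136.5,54.4,0],"roll":0,"fingers":0.4}]'; python3 go.py .5186 -.2427 .067 -6;  python3 - <<'E'
from h import *
t=capture("top");crop(t,290,110,410,220,5,"b1.png")
E
```

```text
clock: 7.82
ee_pos: [0.5171, -0.2425, 0.1936]
eef_rot: [-0.003, 0.744, 0.668, 0.001]
force: [-0.8, 0.9, -1.6]
opening: 0.609
clock 7.82 pos [ 0.5171 -0.2425  0.1936] jawang -6.18 tilt [-0.003  0.006 -1.   ] open 0.609 F [-0.8  0.9 -1.6] q7 0.42
translation mm [ -0.7   2.  126.6]
roll -0.2
```

View pics/b1.png

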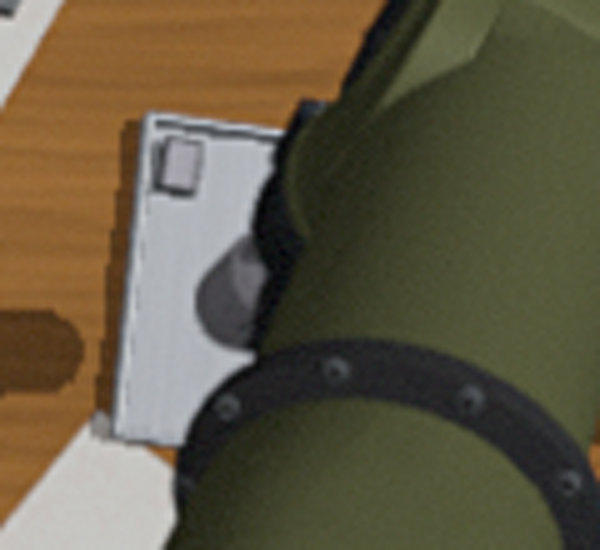

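Picture: tumbler hangs over the tray's tin-side half (base near px 235,300 in the crop), clear of the tin. Lowering.

```bash
python3 -m creep '[{"translation":[-0.7,1.5,25],"roll":0,"fingers":0.4},{"translation":[-0.7,1.5,55],"roll":0,"fingers":0.4},{"translation":[-0.7,1.5,85],"roll":0,"fingers":0.4},{"translation":[-0.7,1.5,105],"roll":0,"fingers":0.4},{"translation":[-0.7,1.5,115],"roll":0,"fingers":0.4},{"translation":[-0.7,1.5,120],"roll":0,"fingers":0.4},{"translation":[-0.7,1.5,120],"roll":0,"fingers":0.4}]'; python3 go.py .5186 -.2427 .067 -6
```

```text
clock: 8.45
ee_pos: [0.5184, -0.2402, 0.0736]
eef_rot: [-0.004, 0.743, 0.669, 0.001]
force: [0.2, 0.0, -1.8]
opening: 0.616
clock 8.45 pos [ 0.5184 -0.2402  0.0736] jawang -6.0 tilt [-0.004  0.007 -1.   ] open 0.616 F [ 0.2  0.  -1.8] q7 0.46
translation mm [-2.5  0.5  6.6]
roll -0.0
```

```bash
python3 -m creep '[{"translation":[-2,0.5,4],"roll":0,"fingers":0.4},{"translation":[-2,0.5,7],"roll":0,"fingers":0.4},{"translation":[-2,0.5,8],"roll":0,"fingers":0.4},{"translation":[-2,0.5,8],"roll":0,"fingers":0.4}]'; python3 go.py .5186 -.2427 .067 -6
```

```text
clock: 8.78
ee_pos: [0.519, -0.2423, 0.0662]
eef_rot: [-0.003, 0.743, 0.669, 0.001]
force: [0.4, 0.2, -1.8]
opening: 0.615
clock 8.78 pos [ 0.519  -0.2423  0.0662] jawang -6.01 tilt [-0.003  0.007 -1.   ] open 0.615 F [ 0.4  0.2 -1.8] q7 0.47
translation mm [-0.4 -0.4 -0.8]
roll -0.0
```

```bash
python3 -m creep '[{"translation":[0,0,1],"roll":0,"fingers":0.4},{"translation":[0,0,1],"roll":0,"fingers":0.4},{"translation":[0,0,1],"roll":0,"fingers":0.4}]'; python3 go.py
```

```text
clock: 9.03
ee_pos: [0.519, -0.2424, 0.066]
eef_rot: [-0.003, 0.743, 0.669, 0.001]
force: [-1.9, 1.6, 5.8]
opening: 0.613
clock 9.03 pos [ 0.519  -0.2424  0.066 ] jawang -6.02 tilt [-0.002  0.007 -1.   ] open 0.613 F [-1.9  1.6  5.8] q7 0.47
```

```bash
python3 -m creep '[{"translation":[0,0,0],"roll":0,"fingers":0.7},{"translation":[0,0,0],"roll":0,"fingers":0.85},{"translation":[0,0,0],"roll":0,"fingers":1},{"translation":[0,0,0],"roll":0,"fingers":1},{"translation":[0,0,-20],"roll":0,"fingers":1},{"translation":[0,0,-60],"roll":0,"fingers":1},{"translation":[0,0,-100],"roll":0,"fingers":1},{"translation":[0,0,-135],"roll":0,"fingers":1}]'; python3 go.py .467 .303 .2 0.4
```

```text
clock: 9.7
ee_pos: [0.5192, -0.2435, 0.2031]
eef_rot: [-0.003, 0.743, 0.669, 0.001]
force: [0.6, 0.2, -1.1]
opening: 0.998
clock 9.7 pos [ 0.5192 -0.2435  0.2031] jawang -6.03 tilt [-0.002  0.006 -1.   ] open 0.998 F [ 0.6  0.2 -1.1] q7 0.42
translation mm [ 537.9 -109.3    6.6]
roll -6.4
```

```bash
python3 -m creep '[{"translation":[20,-4,0],"roll":0,"fingers":1},{"translation":[58,-12,0],"roll":0,"fingers":1},{"translation":[97,-20,0],"roll":0,"fingers":1},{"translation":[136,-28,0],"roll":0,"fingers":1},{"translation":[175,-36,0],"roll":0,"fingers":1},{"translation":[214,-43,0],"roll":0,"fingers":1},{"translation":[253,-51,0],"roll":0,"fingers":1},{"translation":[292,-59,0],"roll":0,"fingers":1}]'; python3 -m creep '[{"translation":[39,-8,0],"roll":-1,"fingers":1},{"translation":[78,-16,0],"roll":-2,"fingers":1},{"translation":[117,-24,0],"roll":-3,"fingers":1},{"translation":[156,-32,0],"roll":-4,"fingers":1},{"translation":[195,-40,0],"roll":-5,"fingers":1},{"translation":[225,-46,0],"roll":-6.4,"fingers":1},{"translation":[238,-48,0],"roll":-6.4,"fingers":1},{"translation":[238,-48,0],"roll":-6.4,"fingers":1}]' ; python3 go.py .467 .303 .13 0.4;  python3 - <<'E'
from h import *
t=capture("top");crop(t,290,110,410,220,5,"b2.png")
s=capture("scene");crop(s,80,180,200,290,5,"b3.png")
cv2.imwrite("pics/b4.png",np.hstack([cv2.resize(cv2.imread(f"pics/{n}.png"),(400,367)) for n in("b2","b3")]))
print(spot_point("scene","tumbler_mid")[:1],spot_point("top","tumbler_mid")[:1])
E
```

```text
clock: 10.37
ee_pos: [0.4908, 0.0549, 0.2051]
eef_rot: [-0.003, 0.743, 0.669, 0.001]
force: [0.9, -0.6, 0.1]
opening: 1.002
clock: 11.03
ee_pos: [0.4669, 0.3009, 0.2063]
eef_rot: [-0.004, 0.703, 0.711, 0.002]
force: [-0.4, 0.4, 0.1]
opening: 0.997
clock 11.03 pos [0.4669 0.3009 0.2063] jawang 0.68 tilt [-0.002  0.008 -1.   ] open 0.997 F [-0.4  0.4  0.1] q7 -0.54
translation mm [ 1.5  0.3 76.3]
roll 0.3
[{'xyz': [0.5161, -0.243, 0.05], 'conf': 0.9}] [{'xyz': [0.5231, -0.2428, 0.0494], 'conf': 0.88}]
```

View pics/b4.png

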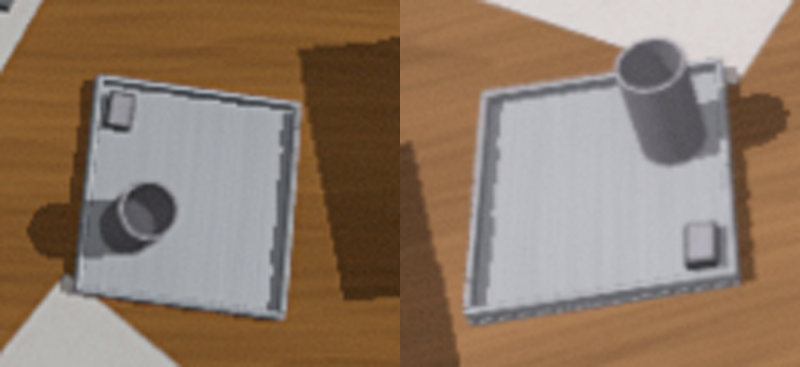

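```bash
python3 -m creep '[{"translation":[1.5,0.3,25],"roll":0.3,"fingers":1},{"translation":[1.5,0.3,55],"roll":0.3,"fingers":1},{"translation":[1.5,0.3,85],"roll":0.3,"fingers":1},{"translation":[1.5,0.3,110],"roll":0.3,"fingers":1},{"translation":[1.5,0.3,125],"roll":0.3,"fingers":1},{"translation":[1.5,0.3,130],"roll":0.3,"fingers":1},{"translation":[1.5,0.3,130],"roll":0.3,"fingers":1}]'; python3 go.py .467 .303 .073 0.4
```

```text
clock: 11.82
ee_pos: [0.4687, 0.2947, 0.0757]
eef_rot: [-0.002, 0.709, 0.706, -0.0]
force: [-0.2, 0.5, 0.8]
opening: 0.996
clock 11.82 pos [0.4687 0.2947 0.0757] jawang -0.24 tilt [-0.003  0.003 -1.   ] open 0.996 F [-0.2  0.5  0.8] q7 -0.52
translation mm [ 8.3 -1.7  2.8]
roll -0.6
```

```bash
python3 -m creep '[{"translation":[4,-1,0],"roll":-0.6,"fingers":1},{"translation":[8.3,-1.7,2],"roll":-0.6,"fingers":1},{"translation":[8.3,-1.7,2],"roll":-0.6,"fingers":1},{"translation":[8.3,-1.7,2],"roll":-0.6,"fingers":1}]'; python3 go.py .467 .303 .073 0.4
```

```text
clock: 12.15
ee_pos: [0.4673, 0.3038, 0.0746]
eef_rot: [-0.002, 0.705, 0.71, 0.001]
force: [0.2, 0.0, -0.3]
opening: 0.997
clock 12.15 pos [0.4673 0.3038 0.0746] jawang 0.4 tilt [-0.002  0.004 -1.   ] open 0.997 F [ 0.2  0.  -0.3] q7 -0.53
translation mm [-0.8 -0.3  1.6]
roll 0.0
```

```bash
python3 -m creep '[{"translation":[-0.8,0,1],"roll":0,"fingers":1},{"translation":[-0.8,0,1],"roll":0,"fingers":0.7},{"translation":[-0.8,0,1],"roll":0,"fingers":0.5},{"translation":[-0.8,0,1],"roll":0,"fingers":0.4},{"translation":[-0.8,0,1],"roll":0,"fingers":0.4},{"translation":[-0.8,0,1],"roll":0,"fingers":0.4},{"translation":[-0.8,0,1],"roll":0,"fingers":0.4},{"translation":[-0.8,0,1],"roll":0,"fingers":0.4}]' 30; python3 go.py
```

```text
clock: 12.82
ee_pos: [0.4675, 0.303, 0.0741]
eef_rot: [-0.002, 0.705, 0.71, 0.001]
force: [-0.4, -0.5, 5.7]
opening: 0.583
clock 12.82 pos [0.4675 0.303  0.0741] jawang 0.4 tilt [-0.001  0.004 -1.   ] open 0.583 F [-0.4 -0.5  5.7] q7 -0.53
```

```bash
python3 -m creep '[{"translation":[0,0,-8],"roll":0,"fingers":0.4},{"translation":[0,0,-25],"roll":0,"fingers":0.4},{"translation":[0,0,-50],"roll":0,"fingers":0.4},{"translation":[0,0,-75],"roll":0,"fingers":0.4},{"translation":[0,0,-100],"roll":0,"fingers":0.4},{"translation":[0,0,-120],"roll":0,"fingers":0.4},{"translation":[0,0,-130],"roll":0,"fingers":0.4},{"translation":[0,0,-130],"roll":0,"fingers":0.4}]' 40; python3 go.py .5729 -.3006 .2 -6;python3 - <<'E'
from h import *
s=capture("scene");crop(s,300,70,440,195,5,"c1.png")
E
```

```text
clock: 13.48
ee_pos: [0.4685, 0.3029, 0.2062]
eef_rot: [-0.002, 0.705, 0.71, 0.003]
force: [0.8, -0.6, -2.8]
opening: 0.581
clock 13.48 pos [0.4685 0.3029 0.2062] jawang 0.39 tilt [ 0.002  0.007 -1.   ] open 0.581 F [ 0.8 -0.6 -2.8] q7 -0.55
translation mm [-604.2  100.2    2.4]
roll 6.4
```

View pics/c1.png

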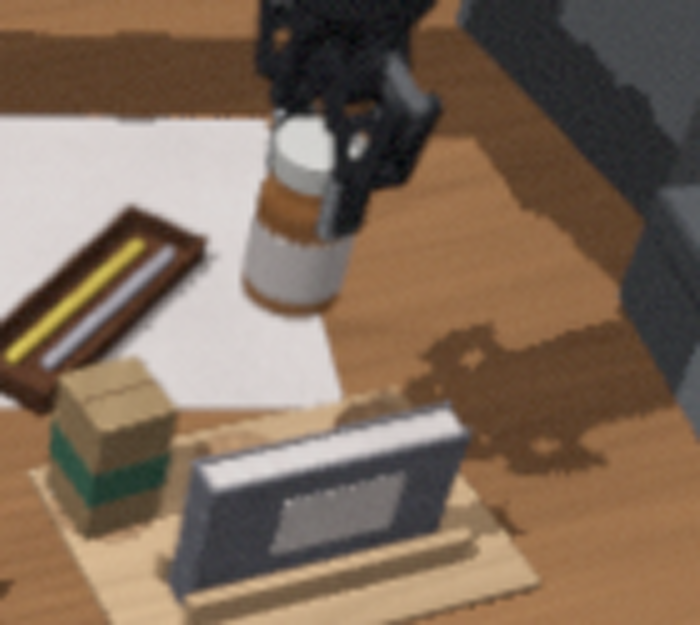

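Jar held upright, clear of the rack. To the tray.

```bash
python3 -m creep '[{"translation":[-10,1,0],"roll":0,"fingers":0.4},{"translation":[-30,5,0],"roll":0,"fingers":0.4},{"translation":[-60,10,0],"roll":0,"fingers":0.4},{"translation":[-93,15,0],"roll":0,"fingers":0.4},{"translation":[-126,21,0],"roll":0,"fingers":0.4},{"translation":[-159,26,0],"roll":0,"fingers":0.4},{"translation":[-192,32,0],"roll":0,"fingers":0.4},{"translation":[-225,37,0],"roll":0,"fingers":0.4}]'; python3 -m creep '[{"translation":[-33,5,0],"roll":1,"fingers":0.4},{"translation":[-66,11,0],"roll":2,"fingers":0.4},{"translation":[-99,16,0],"roll":3,"fingers":0.4},{"translation":[-132,21,0],"roll":4,"fingers":0.4},{"translation":[-165,27,0],"roll":5,"fingers":0.4},{"translation":[-198,33,0],"roll":6,"fingers":0.4},{"translation":[-231,38,0],"roll":6.4,"fingers":0.4},{"translation":[-264,44,0],"roll":6.4,"fingers":0.4}]'; python3 go.py .5729 -.3006 .2 -6
```

```text
clock: 14.2
ee_pos: [0.5053, 0.0752, 0.2016]
eef_rot: [-0.003, 0.705, 0.709, 0.0]
force: [0.3, -0.4, -2.8]
opening: 0.579
clock: 14.87
ee_pos: [0.5495, -0.1906, 0.1983]
eef_rot: [-0.004, 0.744, 0.669, -0.001]
force: [2.0, 0.5, -2.5]
opening: 0.582
clock 14.87 pos [ 0.5495 -0.1906  0.1983] jawang -6.08 tilt [-0.007  0.005 -1.   ] open 0.582 F [ 2.   0.5 -2.5] q7 0.31
translation mm [-106.9   34.9   -2.4]
roll -0.1
```

```bash
python3 -m creep '[{"translation":[-33,11,-2],"roll":0,"fingers":0.4},{"translation":[-66,22,-2],"roll":0,"fingers":0.4},{"translation":[-92,31,-2],"roll":0,"fingers":0.4},{"translation":[-104,34,-2],"roll":0,"fingers":0.4},{"translation":[-107,35,10],"roll":0,"fingers":0.4},{"translation":[-107,35,30],"roll":0,"fingers":0.4},{"translation":[-107,35,50],"roll":0,"fingers":0.4},{"translation":[-107,35,60],"roll":0,"fingers":0.4}]'; python3 go.py .5729 -.3006 .0715 -6
```

```text
clock: 15.53
ee_pos: [0.5705, -0.2977, 0.1333]
eef_rot: [-0.007, 0.743, 0.669, -0.002]
force: [-0.4, 0.0, -2.5]
opening: 0.583
clock 15.53 pos [ 0.5705 -0.2977  0.1333] jawang -6.01 tilt [-0.012  0.009 -1.   ] open 0.583 F [-0.4  0.  -2.5] q7 0.47
translation mm [-3.1  3.5 61.7]
roll -0.0
```

```bash
python3 -m creep '[{"translation":[-2,2,15],"roll":0,"fingers":0.4},{"translation":[-3,3,35],"roll":0,"fingers":0.4},{"translation":[-3,3,48],"roll":0,"fingers":0.4},{"translation":[-3,3,56],"roll":0,"fingers":0.4},{"translation":[-3,3,60],"roll":0,"fingers":0.4},{"translation":[-3,3,62],"roll":0,"fingers":0.4},{"translation":[-3,3,62],"roll":0,"fingers":0.4}]'; python3 go.py .5729 -.3006 .0715 -6
```

```text
clock: 16.12
ee_pos: [0.5721, -0.2997, 0.0718]
eef_rot: [-0.008, 0.743, 0.669, -0.002]
force: [0.1, -0.5, -4.0]
opening: 0.575
clock 16.12 pos [ 0.5721 -0.2997  0.0718] jawang -5.98 tilt [-0.013  0.009 -1.   ] open 0.575 F [ 0.1 -0.5 -4. ] q7 0.49
translation mm [-0.8  0.9  0.3]
roll 0.0
```

```bash
python3 -m creep '[{"translation":[0,0,1.5],"roll":0,"fingers":0.4},{"translation":[0,0,2],"roll":0,"fingers":0.4},{"translation":[0,0,2],"roll":0,"fingers":0.4}]'; python3 go.py
```

```text
clock: 16.37
ee_pos: [0.5725, -0.2999, 0.0714]
eef_rot: [-0.007, 0.743, 0.669, -0.001]
force: [-3.1, 0.9, 7.0]
opening: 0.58
clock 16.37 pos [ 0.5725 -0.2999  0.0714] jawang -5.97 tilt [-0.011  0.009 -1.   ] open 0.58 F [-3.1  0.9  7. ] q7 0.49
```

```bash
python3 -m creep '[{"translation":[0,0,0],"roll":0,"fingers":0.7},{"translation":[0,0,0],"roll":0,"fingers":0.85},{"translation":[0,0,0],"roll":0,"fingers":1},{"translation":[0,0,0],"roll":0,"fingers":1},{"translation":[0,0,-20],"roll":0,"fingers":1},{"translation":[0,0,-55],"roll":0,"fingers":1},{"translation":[0,0,-90],"roll":0,"fingers":1},{"translation":[0,0,-125],"roll":0,"fingers":1}]'; python3 go.py .4685 .2118 .2 0.4
```

```text
clock: 17.03
ee_pos: [0.5736, -0.3008, 0.1974]
eef_rot: [-0.007, 0.743, 0.669, -0.001]
force: [0.4, -0.2, -0.2]
opening: 1.001
clock 17.03 pos [ 0.5736 -0.3008  0.1974] jawang -5.98 tilt [-0.012  0.009 -1.   ] open 1.001 F [ 0.4 -0.2 -0.2] q7 0.46
translation mm [ 498.9 -158.     3.2]
roll -6.4
```

```bash
python3 -m creep '[{"translation":[15,-5,0],"roll":0,"fingers":1},{"translation":[45,-14,0],"roll":0,"fingers":1},{"translation":[80,-25,0],"roll":0,"fingers":1},{"translation":[115,-36,0],"roll":0,"fingers":1},{"translation":[150,-47,0],"roll":0,"fingers":1},{"translation":[185,-58,0],"roll":0,"fingers":1},{"translation":[220,-70,0],"roll":0,"fingers":1},{"translation":[255,-81,0],"roll":0,"fingers":1}]'; python3 -m creep '[{"translation":[36,-11,0],"roll":-1,"fingers":1},{"translation":[72,-23,0],"roll":-2,"fingers":1},{"translation":[108,-34,0],"roll":-3,"fingers":1},{"translation":[144,-46,0],"roll":-4,"fingers":1},{"translation":[180,-57,0],"roll":-5,"fingers":1},{"translation":[216,-68,0],"roll":-6,"fingers":1},{"translation":[236,-75,0],"roll":-6.4,"fingers":1},{"translation":[244,-78,0],"roll":-6.4,"fingers":1}]' ; python3 go.py .4685 .2118 .11 0.4
```

```text
clock: 17.7
ee_pos: [0.519, -0.0371, 0.2005]
eef_rot: [-0.007, 0.743, 0.669, -0.001]
force: [-0.0, 2.0, 0.1]
opening: 1.0
clock: 18.37
ee_pos: [0.4655, 0.2182, 0.2033]
eef_rot: [-0.008, 0.702, 0.712, -0.0]
force: [-0.3, -0.1, 0.2]
opening: 1.0
clock 18.37 pos [0.4655 0.2182 0.2033] jawang 0.77 tilt [-0.012  0.011 -1.   ] open 1.0 F [-0.3 -0.1  0.2] q7 -0.39
translation mm [-7.4  4.1 93.2]
roll 0.4
```

```bash
python3 -m creep '[{"translation":[-4,2,10],"roll":0.4,"fingers":1},{"translation":[-7,4,40],"roll":0.4,"fingers":1},{"translation":[-7,4,70],"roll":0.4,"fingers":1},{"translation":[-7,4,90],"roll":0.4,"fingers":1},{"translation":[-7,4,93],"roll":0.4,"fingers":1},{"translation":[-7,4,93],"roll":0.4,"fingers":1}]' ; python3 go.py .4685 .2118 .063 0.4
```

```text
clock: 18.87
ee_pos: [0.4681, 0.2112, 0.1093]
eef_rot: [-0.008, 0.705, 0.709, -0.002]
force: [0.1, 0.1, 1.0]
opening: 0.995
clock 18.87 pos [0.4681 0.2112 0.1093] jawang 0.31 tilt [-0.014  0.009 -1.   ] open 0.995 F [0.1 0.1 1. ] q7 -0.36
translation mm [ 0.2  1.1 46.3]
roll -0.1
```

```bash
python3 -m creep '[{"translation":[0,1,15],"roll":0,"fingers":1},{"translation":[0,1,32],"roll":0,"fingers":1},{"translation":[0,1,43],"roll":0,"fingers":1},{"translation":[0,1,45.5],"roll":0,"fingers":1},{"translation":[0,1,45.5],"roll":0,"fingers":1},{"translation":[0,1,45.5],"roll":0,"fingers":1}]' ; python3 go.py .4685 .2118 .063 0.4
```

```text
clock: 19.37
ee_pos: [0.4693, 0.2117, 0.0651]
eef_rot: [-0.008, 0.705, 0.709, -0.001]
force: [0.1, 0.1, 0.5]
opening: 1.001
clock 19.37 pos [0.4693 0.2117 0.0651] jawang 0.29 tilt [-0.012  0.01  -1.   ] open 1.001 F [0.1 0.1 0.5] q7 -0.35
translation mm [ 0.1 -0.8  2.1]
roll -0.1
```

```bash
python3 -m creep '[{"translation":[0,-0.8,1.5],"roll":0,"fingers":0.8},{"translation":[0,-0.8,1.5],"roll":0,"fingers":0.65},{"translation":[0,-0.8,1.5],"roll":0,"fingers":0.5},{"translation":[0,-0.8,1.5],"roll":0,"fingers":0.4},{"translation":[0,-0.8,1.5],"roll":0,"fingers":0.4},{"translation":[0,-0.8,1.5],"roll":0,"fingers":0.4},{"translation":[0,-0.8,1.5],"roll":0,"fingers":0.4},{"translation":[0,-0.8,1.5],"roll":0,"fingers":0.4}]' 30; python3 go.py;  python3 -m creep '[{"translation":[0,0,-8],"roll":0,"fingers":0.4},{"translation":[0,0,-25],"roll":0,"fingers":0.4},{"translation":[0,0,-50],"roll":0,"fingers":0.4},{"translation":[0,0,-75],"roll":0,"fingers":0.4},{"translation":[0,0,-100],"roll":0,"fingers":0.4},{"translation":[0,0,-125],"roll":0,"fingers":0.4},{"translation":[0,0,-135],"roll":0,"fingers":0.4},{"translation":[0,0,-135],"roll":0,"fingers":0.4}]'; python3 go.py .5078 -.3461 .2 -6
```

```text
clock: 20.03
ee_pos: [0.4689, 0.2119, 0.0645]
eef_rot: [-0.008, 0.705, 0.709, -0.0]
force: [-0.9, 0.1, 6.1]
opening: 0.571
clock 20.03 pos [0.4689 0.2119 0.0645] jawang 0.3 tilt [-0.011  0.011 -1.   ] open 0.571 F [-0.9  0.1  6.1] q7 -0.35
clock: 20.7
ee_pos: [0.4717, 0.2109, 0.2026]
eef_rot: [-0.007, 0.705, 0.709, 0.002]
force: [0.7, 0.6, -1.5]
opening: 0.571
clock 20.7 pos [0.4717 0.2109 0.2026] jawang 0.28 tilt [-0.007  0.013 -1.   ] open 0.571 F [ 0.7  0.6 -1.5] q7 -0.38
translation mm [-557.1   33.4   -4.7]
roll 6.3
```

```bash
python3 -m creep '[{"translation":[-10,1,0],"roll":0,"fingers":0.4},{"translation":[-30,2,0],"roll":0,"fingers":0.4},{"translation":[-60,4,0],"roll":0,"fingers":0.4},{"translation":[-93,6,0],"roll":0,"fingers":0.4},{"translation":[-126,8,0],"roll":0,"fingers":0.4},{"translation":[-159,10,0],"roll":0,"fingers":0.4},{"translation":[-192,12,0],"roll":0,"fingers":0.4},{"translation":[-225,14,0],"roll":0,"fingers":0.4}]'; python3 -m creep '[{"translation":[-33,2,-3],"roll":1,"fingers":0.4},{"translation":[-66,4,-3],"roll":2,"fingers":0.4},{"translation":[-99,6,-3],"roll":3,"fingers":0.4},{"translation":[-132,8,-3],"roll":4,"fingers":0.4},{"translation":[-165,10,-3],"roll":5,"fingers":0.4},{"translation":[-198,12,-3],"roll":6,"fingers":0.4},{"translation":[-231,14,-3],"roll":6.4,"fingers":0.4},{"translation":[-260,16,-3],"roll":6.4,"fingers":0.4}]'; python3 go.py .5078 -.3461 .2 -6
```

```text
clock: 21.37
ee_pos: [0.4855, -0.0164, 0.1985]
eef_rot: [-0.008, 0.705, 0.709, 0.001]
force: [1.3, -0.5, -1.8]
opening: 0.576
clock: 22.03
ee_pos: [0.5009, -0.2791, 0.1968]
eef_rot: [-0.009, 0.745, 0.667, -0.0]
force: [0.7, -0.1, -2.0]
opening: 0.573
clock 22.03 pos [ 0.5009 -0.2791  0.1968] jawang -6.25 tilt [-0.012  0.013 -1.   ] open 0.573 F [ 0.7 -0.1 -2. ] q7 0.5
translation mm [-65.8  14.1  -4.2]
roll -0.3
```

```bash
python3 -m creep '[{"translation":[-25,5,0],"roll":0,"fingers":0.4},{"translation":[-48,10,0],"roll":0,"fingers":0.4},{"translation":[-62,13,0],"roll":0,"fingers":0.4},{"translation":[-66,14,0],"roll":0,"fingers":0.4},{"translation":[-66,14,15],"roll":0,"fingers":0.4},{"translation":[-66,14,40],"roll":0,"fingers":0.4},{"translation":[-66,14,60],"roll":0,"fingers":0.4},{"translation":[-66,14,70],"roll":0,"fingers":0.4}]'; python3 go.py .5078 -.3461 .0615 -6
```

```text
clock: 22.7
ee_pos: [0.505, -0.3433, 0.1225]
eef_rot: [-0.011, 0.744, 0.668, -0.001]
force: [0.4, -1.0, -1.9]
opening: 0.572
clock 22.7 pos [ 0.505  -0.3433  0.1225] jawang -6.21 tilt [-0.016  0.016 -1.   ] open 0.572 F [ 0.4 -1.  -1.9] q7 0.62
translation mm [-3.3  4.1 60.9]
roll -0.2
```

```bash
python3 -m creep '[{"translation":[-2,2,15],"roll":0,"fingers":0.4},{"translation":[-3,3,35],"roll":0,"fingers":0.4},{"translation":[-3,3,48],"roll":0,"fingers":0.4},{"translation":[-3,3,55],"roll":0,"fingers":0.4},{"translation":[-3,3,59],"roll":0,"fingers":0.4},{"translation":[-3,3,61.5],"roll":0,"fingers":0.4},{"translation":[-3,3,62],"roll":0,"fingers":0.4},{"translation":[-3,3,62.5],"roll":0,"fingers":0.4}]'; python3 go.py .5078 -.3461 .0615 -6
```

```text
clock: 23.37
ee_pos: [0.5064, -0.3452, 0.0617]
eef_rot: [-0.012, 0.744, 0.668, -0.0]
force: [-5.0, 4.0, 12.0]
opening: 0.574
clock 23.37 pos [ 0.5064 -0.3452  0.0617] jawang -6.2 tilt [-0.016  0.017 -1.   ] open 0.574 F [-5.  4. 12.] q7 0.64
translation mm [-0.8  1.5  0.2]
roll -0.2
```

```bash
python3 -m creep '[{"translation":[0,0,-1],"roll":0,"fingers":0.7},{"translation":[0,0,-1],"roll":0,"fingers":0.85},{"translation":[0,0,-1],"roll":0,"fingers":1},{"translation":[0,0,-1],"roll":0,"fingers":1},{"translation":[0,0,-20],"roll":0,"fingers":1},{"translation":[0,0,-60],"roll":0,"fingers":1},{"translation":[0,0,-100],"roll":0,"fingers":1},{"translation":[0,0,-140],"roll":0,"fingers":1}]'; python3 go.py .5496 .301 .2 0.4;  python3 - <<'E'
from h import *
s=capture("scene");crop(s,80,160,200,290,5,"d3.png")
print(observe()["eef_rot"])
E
```

```text
clock: 24.03
ee_pos: [0.5082, -0.3474, 0.203]
eef_rot: [-0.012, 0.744, 0.668, -0.001]
force: [0.4, -0.3, -0.3]
opening: 0.998
clock 24.03 pos [ 0.5082 -0.3474  0.203 ] jawang -6.21 tilt [-0.017  0.017 -1.   ] open 0.998 F [ 0.4 -0.3 -0.3] q7 0.59
translation mm [649.  -29.   13.4]
roll -6.6
[-0.00582048  0.74451607  0.66757833  0.00105899]
```

View pics/d3.png

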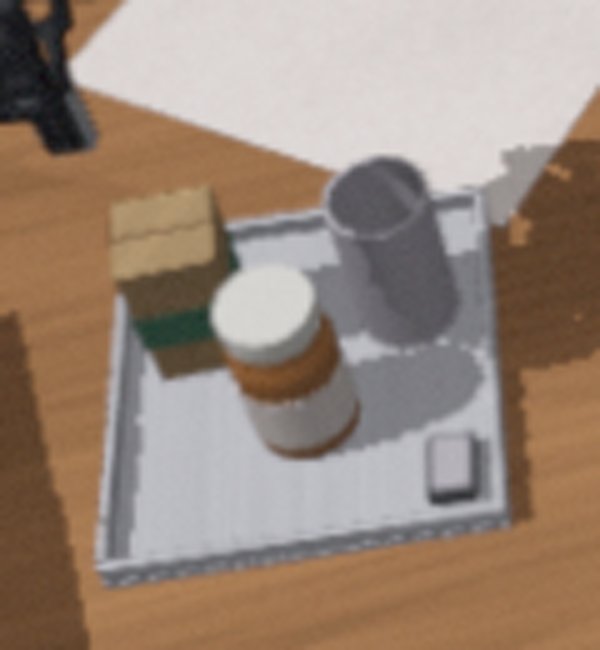

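```bash
python3 go.py .5496 .299 .2 0.4; python3 -m creep '[{"translation":[15,-1,0],"roll":0,"fingers":1},{"translation":[45,-2,0],"roll":0,"fingers":1},{"translation":[80,-4,0],"roll":0,"fingers":1},{"translation":[115,-5,0],"roll":0,"fingers":1},{"translation":[150,-6,0],"roll":0,"fingers":1},{"translation":[185,-8,0],"roll":0,"fingers":1},{"translation":[220,-10,0],"roll":0,"fingers":1},{"translation":[255,-11,0],"roll":0,"fingers":1}]'; python3 -m creep '[{"translation":[36,-2,0],"roll":-1,"fingers":1},{"translation":[72,-3,0],"roll":-2,"fingers":1},{"translation":[108,-5,0],"roll":-3,"fingers":1},{"translation":[144,-7,0],"roll":-4,"fingers":1},{"translation":[180,-8,0],"roll":-5,"fingers":1},{"translation":[216,-10,0],"roll":-6,"fingers":1},{"translation":[252,-11,0],"roll":-6.4,"fingers":1},{"translation":[280,-13,0],"roll":-6.4,"fingers":1}]' ; python3 go.py .5496 .299 .2 0.4
```

```text
clock 24.08 pos [ 0.5112 -0.3501  0.2119] jawang -6.24 tilt [-0.006  0.01  -1.   ] open 1.002 F [ 2.5 -1.8  6.4] q7 0.59
translation mm [649.3 -32.2  18.2]
roll -6.6
clock: 24.75
ee_pos: [0.5273, -0.093, 0.2138]
eef_rot: [-0.006, 0.744, 0.668, 0.001]
force: [0.7, -0.1, 0.6]
opening: 1.002
clock: 25.42
ee_pos: [0.5437, 0.1909, 0.216]
eef_rot: [-0.007, 0.705, 0.709, 0.001]
force: [0.7, -0.4, -0.6]
opening: 0.997
clock 25.42 pos [0.5437 0.1909 0.216 ] jawang 0.37 tilt [-0.008  0.012 -1.   ] open 0.997 F [ 0.7 -0.4 -0.6] q7 -0.28
translation mm [107.9   6.8  17.2]
roll -0.0
```

```bash
python3 -m creep '[{"translation":[36,2,5],"roll":0,"fingers":1},{"translation":[72,4,10],"roll":0,"fingers":1},{"translation":[98,6,15],"roll":0,"fingers":1},{"translation":[108,7,20],"roll":0,"fingers":1},{"translation":[108,7,35],"roll":0,"fingers":1},{"translation":[108,7,60],"roll":0,"fingers":1},{"translation":[108,7,75],"roll":0,"fingers":1},{"translation":[108,7,75],"roll":0,"fingers":1}]'
python3 - <<'E'
from h import *
s=capture("scene");t=capture("top")
o=np.array(observe()["ee_pos"]);print(o.round(4))
P=[o+[dx,dy,.002] for dx in(-.0425,.0425) for dy in(-.011,.011)]
B=pose(.5496,.299,.007,[[.012,.075,.103],[.012,-.075,.103],[-.012,-.075,.103],[-.012,.075,.103],[.012,.075,.103]])
crop(s,300,90,430,195,5,"e1.png",proj(s,P),[proj(s,B)]);crop(t,80,110,200,215,5,"e2.png",proj(t,P),[proj(t,B)])
a=cv2.imread("pics/e1.png");b=cv2.imread("pics/e2.png");cv2.imwrite("pics/e3.png",cv2.resize(np.hstack([a[:500],b[:500]]),None,fx=.64,fy=.64))
for c in("top","scene"):print(spot_point(c,"book_center")[:1])
E
python3 go.py .5496 .299 .082 0.4
```

```text
clock: 26.08
ee_pos: [0.5469, 0.2985, 0.1383]
eef_rot: [-0.008, 0.705, 0.709, -0.002]
force: [-1.6, 0.9, -0.1]
opening: 1.003
[0.549  0.2992 0.1418]
[{'xyz': [0.5474, 0.2996, 0.0567], 'conf': 0.79}]
[{'xyz': [0.5483, 0.2926, 0.0493], 'conf': 0.8}]
clock 26.28 pos [0.55   0.2997 0.1433] jawang 0.35 tilt [-0.006  0.012 -1.   ] open 1.003 F [ 1.1 -0.  -0.3] q7 -0.43
translation mm [-1.5  0.  61.3]
roll -0.0
```

View pics/e3.png

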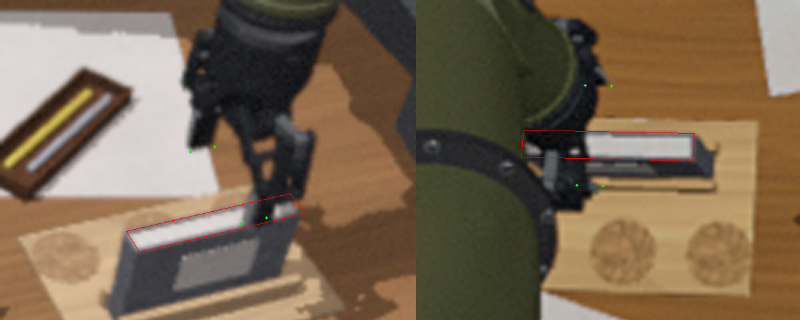

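```bash
python3 -m creep '[{"translation":[-1.5,0,12],"roll":0,"fingers":1},{"translation":[-1.5,0,30],"roll":0,"fingers":1},{"translation":[-1.5,0,48],"roll":0,"fingers":1},{"translation":[-1.5,0,58],"roll":0,"fingers":1},{"translation":[-1.5,0,60],"roll":0,"fingers":1},{"translation":[-1.5,0,60],"roll":0,"fingers":1},{"translation":[-1.5,0,60],"roll":0,"fingers":1}]' ;python3 go.py .5496 .299 .082 0.4
```

```text
clock: 26.87
ee_pos: [0.5503, 0.2992, 0.0844]
eef_rot: [-0.006, 0.705, 0.709, 0.003]
force: [0.2, -0.1, -0.3]
opening: 1.0
clock 26.87 pos [0.5503 0.2992 0.0844] jawang 0.34 tilt [-0.005  0.013 -1.   ] open 1.0 F [ 0.2 -0.1 -0.3] q7 -0.41
translation mm [-0.2 -0.7  2.4]
roll -0.1
```

```bash
python3 -m creep '[{"translation":[0,-0.7,1],"roll":0,"fingers":0.8},{"translation":[0,-0.7,1],"roll":0,"fingers":0.55},{"translation":[0,-0.7,1],"roll":0,"fingers":0.4},{"translation":[0,-0.7,1],"roll":0,"fingers":0.25},{"translation":[0,-0.7,1],"roll":0,"fingers":0.1},{"translation":[0,-0.7,1],"roll":0,"fingers":0.1},{"translation":[0,-0.7,1],"roll":0,"fingers":0.1},{"translation":[0,-0.7,1],"roll":0,"fingers":0.1}]' 40;python3 -m creep '[{"translation":[0,0,0],"roll":0,"fingers":0.1},{"translation":[0,0,0],"roll":0,"fingers":0.1},{"translation":[0,0,0],"roll":0,"fingers":0.1}]' ;python3 go.py
```

```text
clock: 27.53
ee_pos: [0.5498, 0.2993, 0.0838]
eef_rot: [-0.006, 0.705, 0.709, 0.003]
force: [-1.8, -0.3, 4.7]
opening: 0.272
clock: 27.78
ee_pos: [0.5497, 0.2993, 0.0838]
eef_rot: [-0.006, 0.705, 0.709, 0.003]
force: [-0.6, -0.2, 2.0]
opening: 0.27
clock 27.78 pos [0.5497 0.2993 0.0838] jawang 0.34 tilt [-0.005  0.013 -1.   ] open 0.27 F [-0.6 -0.2  2. ] q7 -0.41
```

```bash
python3 -m creep '[{"translation":[0,0,-6],"roll":0,"fingers":0.1},{"translation":[0,0,-20],"roll":0,"fingers":0.1},{"translation":[0,0,-40],"roll":0,"fingers":0.1},{"translation":[0,0,-65],"roll":0,"fingers":0.1},{"translation":[0,0,-90],"roll":0,"fingers":0.1},{"translation":[0,0,-110],"roll":0,"fingers":0.1},{"translation":[0,0,-120],"roll":0,"fingers":0.1},{"translation":[0,0,-120],"roll":0,"fingers":0.1}]' 40; python3 -m creep '[{"translation":[0,0,-3],"roll":0,"fingers":0.1},{"translation":[0,0,-3],"roll":0,"fingers":0.1},{"translation":[0,0,-3],"roll":0,"fingers":0.1}]';python3 go.py .55 .003 .2 -12
```

```text
clock: 28.45
ee_pos: [0.5512, 0.298, 0.206]
eef_rot: [-0.006, 0.705, 0.709, 0.005]
force: [0.1, 0.8, -2.3]
opening: 0.274
clock: 28.7
ee_pos: [0.5507, 0.2977, 0.2078]
eef_rot: [-0.006, 0.705, 0.709, 0.004]
force: [0.3, -0.7, -3.1]
opening: 0.28
clock 28.7 pos [0.5507 0.2977 0.2078] jawang 0.33 tilt [-0.003  0.014 -1.   ] open 0.28 F [ 0.3 -0.7 -3.1] q7 -0.43
translation mm [-294.8   -2.4    3.6]
roll 12.3
```

```bash
python3 -m creep '[{"translation":[-10,0,0],"roll":0,"fingers":0.1},{"translation":[-30,0,0],"roll":1,"fingers":0.1},{"translation":[-58,0,0],"roll":3,"fingers":0.1},{"translation":[-88,-1,0],"roll":5,"fingers":0.1},{"translation":[-118,-2,0],"roll":7,"fingers":0.1},{"translation":[-148,-3,0],"roll":9,"fingers":0.1},{"translation":[-178,-4,0],"roll":11,"fingers":0.1},{"translation":[-208,-5,0],"roll":12.2,"fingers":0.1}]' 40; python3 go.py .5435 -.0012 .2 -11.85
```

```text
clock: 29.37
ee_pos: [0.5459, 0.0858, 0.2044]
eef_rot: [-0.006, 0.778, 0.628, 0.003]
force: [0.2, 0.9, -3.0]
opening: 0.272
clock 29.37 pos [0.5459 0.0858 0.2044] jawang -12.14 tilt [-0.004  0.013 -1.   ] open 0.272 F [ 0.2  0.9 -3. ] q7 -0.28
translation mm [-85.6  16.    3.3]
roll -0.3
```

```bash
python3 -m creep '[{"translation":[-27,5,0],"roll":0,"fingers":0.1},{"translation":[-52,10,0],"roll":0,"fingers":0.1},{"translation":[-72,13,0],"roll":0,"fingers":0.1},{"translation":[-82,15,2],"roll":-0.3,"fingers":0.1},{"translation":[-86,16,3],"roll":-0.3,"fingers":0.1},{"translation":[-86,16,3],"roll":-0.3,"fingers":0.1},{"translation":[-86,16,3],"roll":-0.3,"fingers":0.1},{"translation":[-86,16,3],"roll":-0.3,"fingers":0.1}]' 40; python3 go.py .5435 -.0012 .14 -11.85
```

```text
clock: 30.03
ee_pos: [0.5434, 0.0001, 0.2001]
eef_rot: [-0.007, 0.776, 0.631, 0.003]
force: [-0.3, 0.2, -1.7]
opening: 0.273
clock 30.03 pos [5.434e-01 1.000e-04 2.001e-01] jawang -11.72 tilt [-0.004  0.014 -1.   ] open 0.273 F [-0.3  0.2 -1.7] q7 -0.11
translation mm [-2.   0.8 60.1]
roll 0.1
```

```bash
python3 -m creep '[{"translation":[-2,1,8],"roll":0,"fingers":0.1},{"translation":[-2,1,25],"roll":0,"fingers":0.1},{"translation":[-2,1,43],"roll":0,"fingers":0.1},{"translation":[-2,1,56],"roll":0,"fingers":0.1},{"translation":[-2,1,61],"roll":0,"fingers":0.1},{"translation":[-2,1,61],"roll":0,"fingers":0.1},{"translation":[-2,1,61],"roll":0,"fingers":0.1}]' 40; python3 go.py .5435 -.0012 .14 -11.85;  python3 - <<'E'
from h import *
s=capture("scene");t=capture("top")
crop(s,205,130,305,235,6,"f1.png");crop(t,195,120,295,225,6,"f2.png")
E
```

```text
clock: 30.62
ee_pos: [0.5438, -0.0007, 0.1391]
eef_rot: [-0.007, 0.775, 0.631, 0.003]
force: [0.2, 0.4, -1.8]
opening: 0.281
clock 30.62 pos [ 0.5438 -0.0007  0.1391] jawang -11.67 tilt [-0.005  0.014 -1.   ] open 0.281 F [ 0.2  0.4 -1.8] q7 -0.08
translation mm [-0.5 -0.3 -0.9]
roll 0.2
```

View pics/f1.png

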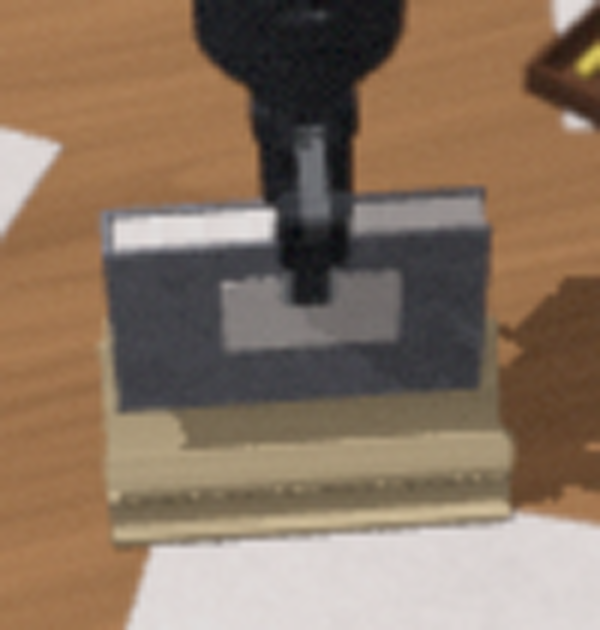

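View pics/f2.png

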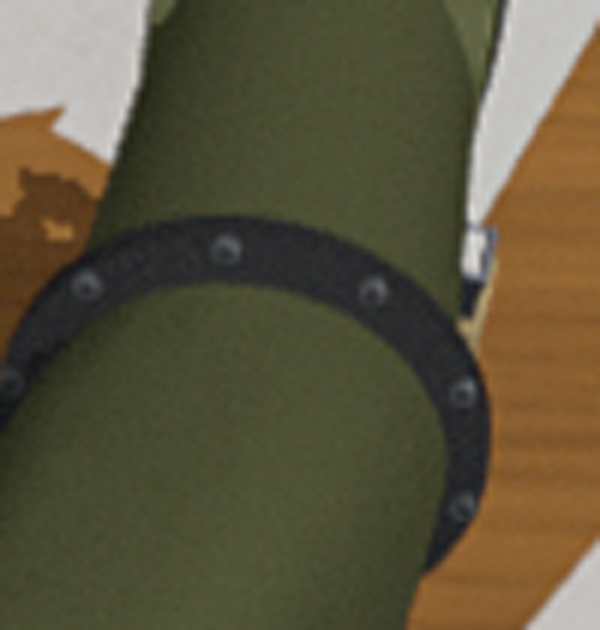

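Run:
```python
from h import *
s=capture("scene"); o=observe(); print(np.round(o["ee_pos"],4))
cv=lambda L,f,u,v:np.array([[u+x/f-.5,v+y/f-.5] for x,y in L])
px=cv([(118,410),(479,386)],6,205,130); w=ray(s,px,o["ee_pos"][2]-.0758); print("seen",w.round(4).tolist())
p=np.array(o["ee_pos"]); print("pred",pose(p[0],p[1],-.205,[[.012,-.075,p[2]-.0758],[.012,.075,p[2]-.0758]]).round(4).tolist())
px=cv([(106,252),(490,227)],6,205,130); print("seen top",ray(s,px,p[2]+.0192).round(4).tolist())
print("pred",pose(p[0],p[1],-.205,[[.012,-.075,p[2]+.0192],[.012,.075,p[2]+.0192]]).round(4).tolist())
crop(s,205,130,305,235,6,"f3.png",proj(s,pose(p[0],p[1],-.205,[[a,b,c] for a in(.012,-.012) for b in(-.075,.075) for c in(p[2]-.0758,p[2]+.0192)])))
```

```text
[ 0.5443 -0.0011  0.1399]
seen [[0.5377, -0.0785, 0.0641], [0.5684, 0.0679, 0.0641]]
pred [[0.5408, -0.077, 0.0641], [0.5714, 0.0699, 0.0641]]
seen top [[0.5393, -0.0772, 0.1591], [0.5692, 0.067, 0.1591]]
pred [[0.5408, -0.077, 0.1591], [0.5714, 0.0699, 0.1591]]
```

View pics/f3.png

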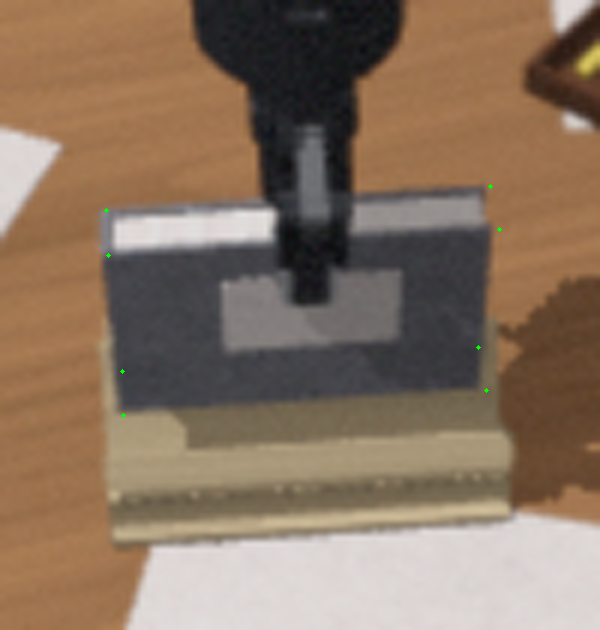

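Run:
```python
from h import *
s=capture("scene")
cv=lambda L,f,u,v:np.array([[u+x/f-.5,v+y/f-.5] for x,y in L])
ya=np.array([.2053,.9787]); xa=np.array([.9787,-.2053])
def rep(n,px,z):
    w=ray(s,px,z)[:,:2]; print(n,w.round(4).tolist(),"lat",(w@ya).round(4),"mid lat",(w@ya).mean().round(4),"mid fwd",(w@xa).mean().round(4))
rep("book bottom front",cv([(118,410),(479,386)],6,205,130),.0641)
rep("board top",cv([(97,217),(622,186)],8,210,160),.0585)
rep("upr outer",cv([(122,95),(586,68)],8,210,160),.0925)
rep("upr inner",cv([(190,93),(518,70)],8,210,160),.0925)
rep("lip top",cv([(101,383),(643,340)],8,210,160),.043)
rep("base",cv([(110,487),(641,452)],8,210,160),.0)
print("seat mine",np.array([.5198,.0055])@ya,"net",np.array([.5235,.0012])@ya, "fwd",np.array([.5198,.0055])@xa,np.array([.5235,.0012])@xa)
```

```text
book bottom front [[0.5377, -0.0785], [0.5684, 0.0679]] lat [0.0336 0.1831] mid lat 0.1084 mid fwd 0.5424
board top [[0.4948, -0.0752], [0.5308, 0.0894]] lat [0.028  0.1965] mid lat 0.1122 mid fwd 0.5004
upr outer [[0.477, -0.0605], [0.5083, 0.0834]] lat [0.0387 0.1859] mid lat 0.1123 mid fwd 0.4798
upr inner [[0.4824, -0.0397], [0.5029, 0.0624]] lat [0.0602 0.1643] mid lat 0.1122 mid fwd 0.4798
lip top [[0.5487, -0.0878], [0.5812, 0.0793]] lat [0.0267 0.1969] mid lat 0.1118 mid fwd 0.5538
base [[0.5567, -0.0898], [0.5925, 0.0773]] lat [0.0264 0.1973] mid lat 0.1118 mid fwd 0.5636
seat mine 0.11209779 net 0.10864899 fwd 0.50759911 0.51210309
```

```bash
python3 go.py .546 .0025 .114 -11.85
```

```text
clock 30.82 pos [ 0.5442 -0.0012  0.1399] jawang -11.71 tilt [-0.003  0.014 -1.   ] open 0.28 F [-0.4 -1.  -2.6] q7 -0.08
translation mm [ 3.6  1.1 25.9]
roll 0.1
```

```bash
python3 -m creep '[{"translation":[2,0.5,0],"roll":0,"fingers":0.1},{"translation":[3.6,1.1,4],"roll":0,"fingers":0.1},{"translation":[3.6,1.1,12],"roll":0,"fingers":0.1},{"translation":[3.6,1.1,20],"roll":0,"fingers":0.1},{"translation":[3.6,1.1,25],"roll":0,"fingers":0.1},{"translation":[3.6,1.1,26],"roll":0,"fingers":0.1},{"translation":[3.6,1.1,26],"roll":0,"fingers":0.1}]' 40; python3 go.py .546 .0025 .108 -11.85
```

```text
clock: 31.4
ee_pos: [0.5455, 0.0024, 0.1131]
eef_rot: [-0.007, 0.776, 0.631, 0.003]
force: [0.8, 0.2, -2.6]
opening: 0.272
clock 31.4 pos [0.5455 0.0024 0.1131] jawang -11.72 tilt [-0.004  0.014 -1.   ] open 0.272 F [ 0.8  0.2 -2.6] q7 -0.08
translation mm [0.1 0.5 5.1]
roll 0.1
```

```bash
for i in 1; do python3 -m creep '[{"translation":[0,0.5,2],"roll":0,"fingers":0.1},{"translation":[0,0.5,4],"roll":0,"fingers":0.1},{"translation":[0,0.5,5],"roll":0,"fingers":0.1},{"translation":[0,0.5,5],"roll":0,"fingers":0.1}]'; done; python3 go.py
```

```text
clock: 31.73
ee_pos: [0.5459, 0.0024, 0.1079]
eef_rot: [-0.007, 0.776, 0.631, 0.003]
force: [0.2, 0.2, -2.5]
opening: 0.276
clock 31.73 pos [0.5459 0.0024 0.1079] jawang -11.72 tilt [-0.005  0.014 -1.   ] open 0.276 F [ 0.2  0.2 -2.5] q7 -0.07
```

```bash
python3 -m creep '[{"translation":[0,0,1],"roll":0,"fingers":0.1},{"translation":[0,0,2],"roll":0,"fingers":0.1},{"translation":[0,0,2],"roll":0,"fingers":0.1}]'; python3 -m creep '[{"translation":[0,0,1],"roll":0,"fingers":0.1},{"translation":[0,0,2],"roll":0,"fingers":0.1},{"translation":[0,0,2],"roll":0,"fingers":0.1}]'; python3 go.py
python3 - <<'E'
from h import *
s=capture("scene");t=capture("top")
crop(s,205,130,305,235,6,"f4.png")
E
```

```text
clock: 31.98
ee_pos: [0.5462, 0.0024, 0.1072]
eef_rot: [-0.007, 0.776, 0.631, 0.003]
force: [-3.2, -0.0, 8.4]
opening: 0.276
clock: 32.23
ee_pos: [0.5462, 0.0025, 0.1071]
eef_rot: [-0.006, 0.776, 0.631, 0.004]
force: [-5.6, 0.8, 15.8]
opening: 0.273
clock 32.23 pos [0.5462 0.0025 0.1071] jawang -11.74 tilt [-0.002  0.015 -1.   ] open 0.273 F [-5.6  0.8 15.8] q7 -0.07
```

View pics/f4.png

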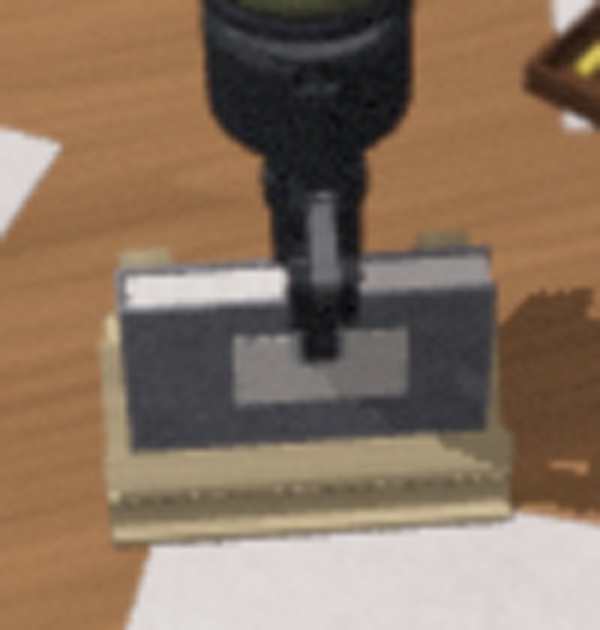

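```bash
python3 -m creep '[{"translation":[0,0,0],"roll":0,"fingers":0.28},{"translation":[0,0,0],"roll":0,"fingers":0.31},{"translation":[0,-1,0],"roll":0,"fingers":0.34},{"translation":[0,-2,0],"roll":0,"fingers":0.36},{"translation":[0,-4,0],"roll":0,"fingers":0.38},{"translation":[0,-4,0],"roll":0,"fingers":0.38}]' 20; python3 go.py
python3 - <<'E'
from h import *
s=capture("scene")
crop(s,205,130,305,235,6,"f5.png")
E
```

```text
clock: 32.83
ee_pos: [0.5417, 0.0034, 0.1069]
eef_rot: [-0.007, 0.776, 0.631, 0.004]
force: [0.2, -0.2, 0.2]
opening: 0.38
clock 32.83 pos [0.5417 0.0034 0.1069] jawang -11.73 tilt [-0.003  0.015 -1.   ] open 0.38 F [ 0.2 -0.2  0.2] q7 -0.07
```

View pics/f5.png

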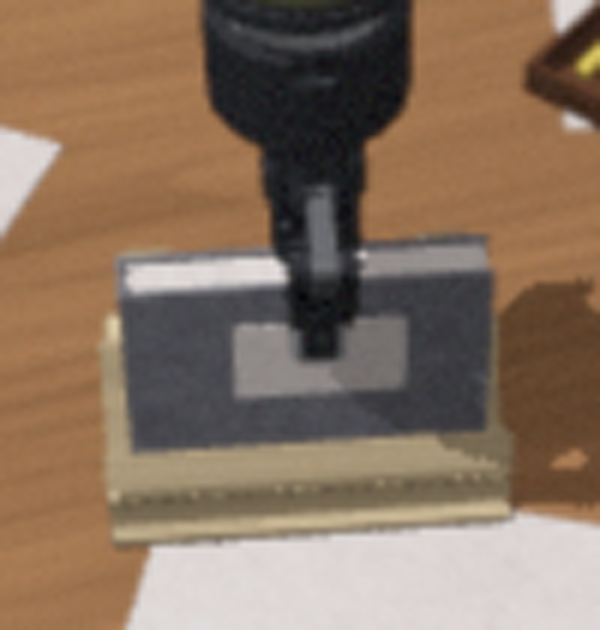

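The book's top has moved back a little (top edge from y≈280 to 265 in the crop), the bottom edge holds on the ledge. Continue leaning.

```bash
python3 -m creep '[{"translation":[0,-2,0],"roll":0,"fingers":0.40},{"translation":[0,-4,1],"roll":0,"fingers":0.42},{"translation":[0,-7,2],"roll":0,"fingers":0.44},{"translation":[0,-10,3],"roll":0,"fingers":0.46},{"translation":[0,-13,4],"roll":0,"fingers":0.48},{"translation":[0,-16,5],"roll":0,"fingers":0.50},{"translation":[0,-18,6],"roll":0,"fingers":0.52},{"translation":[0,-18,6],"roll":0,"fingers":0.52}]' 20; python3 go.py
python3 - <<'E'
from h import *
s=capture("scene")
crop(s,205,130,305,235,6,"f6.png")
E
```

```text
clock: 33.55
ee_pos: [0.5236, 0.0073, 0.1008]
eef_rot: [-0.007, 0.776, 0.631, 0.003]
force: [-0.9, 0.3, 0.4]
opening: 0.518
clock 33.55 pos [0.5236 0.0073 0.1008] jawang -11.72 tilt [-0.004  0.015 -1.   ] open 0.518 F [-0.9  0.3  0.4] q7 -0.08
```

View pics/f6.png

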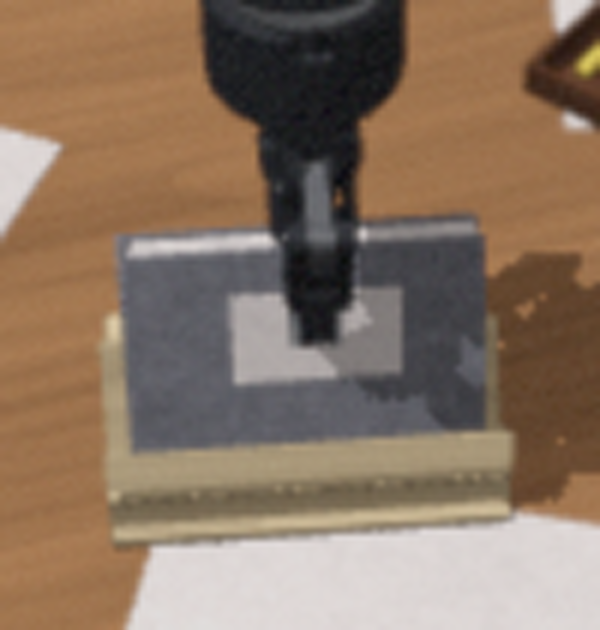

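```bash
python3 -m creep '[{"translation":[0,-2,0],"roll":0,"fingers":0.54},{"translation":[0,-4,0],"roll":0,"fingers":0.56},{"translation":[0,-7,0],"roll":0,"fingers":0.58},{"translation":[0,-10,0],"roll":0,"fingers":0.60},{"translation":[0,-13,0],"roll":0,"fingers":0.62},{"translation":[0,-16,0],"roll":0,"fingers":0.64},{"translation":[0,-18,0],"roll":0,"fingers":0.66},{"translation":[0,-18,0],"roll":0,"fingers":0.66}]' 20; python3 go.py
python3 - <<'E'
from h import *
s=capture("scene")
crop(s,205,130,305,235,6,"f7.png")
E
```

```text
clock: 34.27
ee_pos: [0.5058, 0.0111, 0.1012]
eef_rot: [-0.007, 0.776, 0.631, 0.003]
force: [0.0, 0.0, -0.3]
opening: 0.662
clock 34.27 pos [0.5058 0.0111 0.1012] jawang -11.71 tilt [-0.003  0.015 -1.   ] open 0.662 F [ 0.   0.  -0.3] q7 -0.08
```

View pics/f7.png

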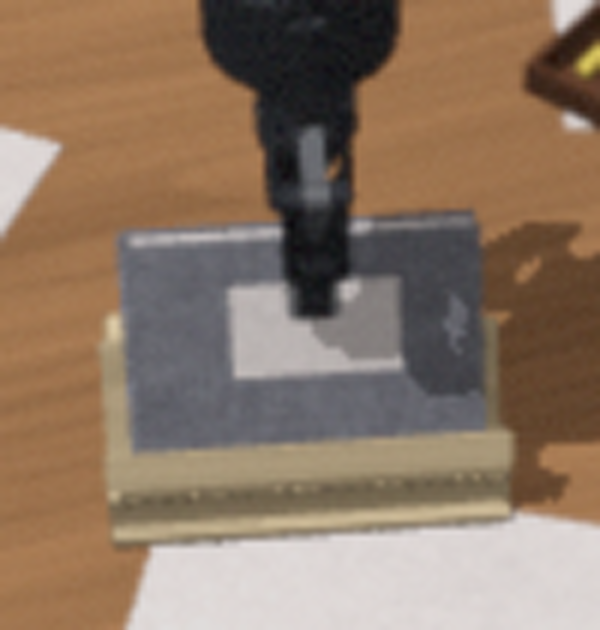

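```bash
cat > seat.py <<'E'
from h import *
import sys
s=capture("scene");t=capture("top")
a=.5;u=np.array([-np.sin(a),0,np.cos(a)]);n=np.array([np.cos(a),0,np.sin(a)])
F=np.array([.0186,0,.0179]);P=[]
C=[F+h*u+w*n+[0,y,0] for y in(-.075,.075) for h,w in((0,0),(0,.024),(.095,.024),(.095,0),(0,0))]
C=pose(.5136,.0068,-.2068,C)
L=lambda d:[proj(d,C[:5]),proj(d,C[5:]),proj(d,C[[1,6]]),proj(d,C[[2,7]]),proj(d,C[[3,8]])]
crop(s,205,130,305,235,6,sys.argv[1]+"s.png",[],L(s));crop(t,195,120,295,225,6,sys.argv[1]+"t.png",[],L(t))
x=cv2.imread("pics/"+sys.argv[1]+"s.png");y=cv2.imread("pics/"+sys.argv[1]+"t.png")
cv2.imwrite("pics/"+sys.argv[1]+".png",cv2.resize(np.hstack([x,y]),None,fx=.66,fy=.66))
E
python3 seat.py g1
```

```text
(no output)
```

View pics/g1.png

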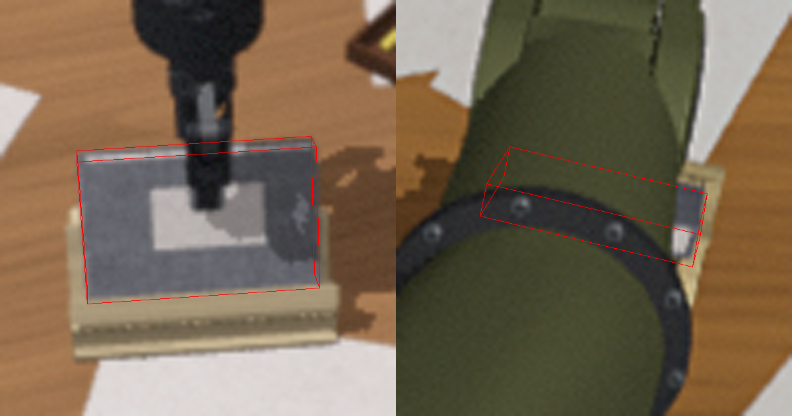

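```bash
python3 -m creep '[{"translation":[0,0,-8],"roll":0,"fingers":0.66},{"translation":[0,0,-18],"roll":0,"fingers":0.66},{"translation":[0,0,-30],"roll":0,"fingers":0.66},{"translation":[0,0,-50],"roll":0,"fingers":0.7},{"translation":[0,0,-75],"roll":0,"fingers":0.9},{"translation":[0,0,-105],"roll":0,"fingers":1},{"translation":[0,0,-120],"roll":0,"fingers":1},{"translation":[0,0,-120],"roll":0,"fingers":1}]'; python3 go.py .5064 -.3452 .2 -6.2
```

```text
clock: 35.08
ee_pos: [0.5087, 0.0087, 0.2253]
eef_rot: [-0.005, 0.776, 0.631, 0.006]
force: [0.4, -0.2, 0.7]
opening: 1.001
clock 35.08 pos [0.5087 0.0087 0.2253] jawang -11.75 tilt [ 0.004  0.015 -1.   ] open 1.001 F [ 0.4 -0.2  0.7] q7 -0.14
translation mm [-347.3   69.8   19.8]
roll -5.5
```

```bash
python3 -m creep '[{"translation":[-12,2,0],"roll":0,"fingers":1},{"translation":[-40,8,0],"roll":0,"fingers":1},{"translation":[-78,16,0],"roll":-1,"fingers":1},{"translation":[-116,23,0],"roll":-2,"fingers":1},{"translation":[-154,31,2],"roll":-3,"fingers":1},{"translation":[-192,39,5],"roll":-4,"fingers":1},{"translation":[-230,46,8],"roll":-5,"fingers":1},{"translation":[-268,54,10],"roll":-5.5,"fingers":1}]'; python3 go.py .5064 -.3452 .2 -6.2; python3 seat.py g2;python3 - <<'E'
from h import *
for c in("top","scene"): 
    capture(c)
    print(c,spot_point(c,"book_center")[:1],spot_point(c,"stand_seat")[:1])
E
```

```text
clock: 35.75
ee_pos: [0.5055, -0.2671, 0.2099]
eef_rot: [-0.005, 0.744, 0.668, 0.006]
force: [0.7, 0.2, -0.1]
opening: 1.0
clock 35.75 pos [ 0.5055 -0.2671  0.2099] jawang -6.23 tilt [ 0.002  0.016 -1.   ] open 1.0 F [ 0.7  0.2 -0.1] q7 0.49
translation mm [-77.7   9.3   8.7]
roll -0.0
top [{'xyz': [0.5244, 0.006, 0.067], 'conf': 0.69}] [{'xyz': [0.5226, 0.0026, 0.0651], 'conf': 0.56}]
scene [{'xyz': [0.5238, 0.0039, 0.0645], 'conf': 0.68}] []
```

View pics/g2.png

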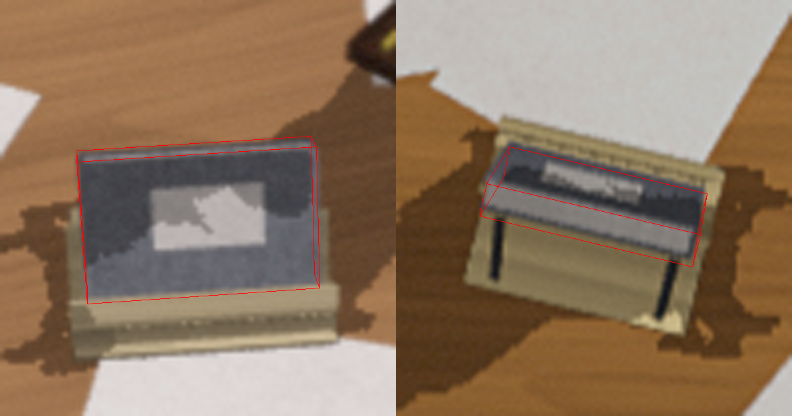

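```bash
python3 go.py .5068 -.3452 .13 -6.2
```

```text
clock 36.15 pos [ 0.5073 -0.263   0.2108] jawang -6.13 tilt [ 0.004  0.016 -1.   ] open 1.002 F [0.3 0.9 0.5] q7 0.49
translation mm [-83.2   8.1  79.5]
roll 0.1
```

```bash
python3 -m creep '[{"translation":[-20,2,0],"roll":0,"fingers":1},{"translation":[-50,5,0],"roll":0,"fingers":1},{"translation":[-74,7,5],"roll":0,"fingers":1},{"translation":[-82,8,20],"roll":0,"fingers":1},{"translation":[-83,8,45],"roll":0,"fingers":1},{"translation":[-83,8,70],"roll":0,"fingers":1},{"translation":[-83,8,80],"roll":0,"fingers":1},{"translation":[-83,8,80],"roll":0,"fingers":1}]';python3 go.py .5068 -.3452 .062 -6.2
```

```text
clock: 36.82
ee_pos: [0.506, -0.3427, 0.1272]
eef_rot: [-0.007, 0.743, 0.669, 0.006]
force: [0.2, 0.3, 0.3]
opening: 0.999
clock 36.82 pos [ 0.506  -0.3427  0.1272] jawang -6.01 tilt [-0.     0.019 -1.   ] open 0.999 F [0.2 0.3 0.3] q7 0.64
translation mm [-3.6  1.2 65.1]
roll 0.2
```

```bash
python3 -m creep '[{"translation":[-3,1,20],"roll":0,"fingers":1},{"translation":[-3,1,45],"roll":0,"fingers":1},{"translation":[-3,1,60],"roll":0,"fingers":1},{"translation":[-3,1,65],"roll":0,"fingers":1},{"translation":[-3,1,65],"roll":0,"fingers":1},{"translation":[-3,1,65],"roll":0,"fingers":1}]';python3 go.py .5064 -.3452 .0617 -6.2
```

```text
clock: 37.32
ee_pos: [0.5076, -0.3448, 0.0636]
eef_rot: [-0.006, 0.743, 0.669, 0.007]
force: [0.3, -0.0, 0.3]
opening: 1.001
clock 37.32 pos [ 0.5076 -0.3448  0.0636] jawang -5.98 tilt [ 0.001  0.019 -1.   ] open 1.001 F [ 0.3 -0.   0.3] q7 0.67
translation mm [-0.6 -1.2  1.8]
roll 0.2
```

```bash
python3 -m creep '[{"translation":[-0.6,-1,1.8],"roll":0,"fingers":0.8},{"translation":[-0.6,-1,1.8],"roll":0,"fingers":0.65},{"translation":[-0.6,-1,1.8],"roll":0,"fingers":0.5},{"translation":[-0.6,-1,1.8],"roll":0,"fingers":0.4},{"translation":[-0.6,-1,1.8],"roll":0,"fingers":0.4},{"translation":[-0.6,-1,1.8],"roll":0,"fingers":0.4},{"translation":[-0.6,-1,1.8],"roll":0,"fingers":0.4},{"translation":[-0.6,-1,1.8],"roll":0,"fingers":0.4}]' 30; python3 go.py;  python3 -m creep '[{"translation":[0,0,-8],"roll":0,"fingers":0.4},{"translation":[0,0,-25],"roll":0,"fingers":0.4},{"translation":[0,0,-50],"roll":0,"fingers":0.4},{"translation":[0,0,-75],"roll":0,"fingers":0.4},{"translation":[0,0,-100],"roll":0,"fingers":0.4},{"translation":[0,0,-125],"roll":0,"fingers":0.4},{"translation":[0,0,-135],"roll":0,"fingers":0.4},{"translation":[0,0,-135],"roll":0,"fingers":0.4}]'; python3 go.py .4689 .2119 .2 0.3
```

```text
clock: 37.98
ee_pos: [0.5069, -0.3456, 0.0629]
eef_rot: [-0.006, 0.743, 0.669, 0.007]
force: [-1.1, 1.4, 6.0]
opening: 0.572
clock 37.98 pos [ 0.5069 -0.3456  0.0629] jawang -5.97 tilt [ 0.003  0.018 -1.   ] open 0.572 F [-1.1  1.4  6. ] q7 0.67
clock: 38.65
ee_pos: [0.5075, -0.3489, 0.2008]
eef_rot: [-0.003, 0.743, 0.669, 0.008]
force: [0.3, 0.1, -1.4]
opening: 0.572
clock 38.65 pos [ 0.5075 -0.3489  0.2008] jawang -5.99 tilt [ 0.007  0.015 -1.   ] open 0.572 F [ 0.3  0.1 -1.4] q7 0.62
translation mm [553.7 -96.9   8.9]
roll -6.3
```

```bash
python3 -m creep '[{"translation":[10,-2,0],"roll":0,"fingers":0.4},{"translation":[30,-5,0],"roll":0,"fingers":0.4},{"translation":[62,-11,0],"roll":0,"fingers":0.4},{"translation":[96,-17,0],"roll":0,"fingers":0.4},{"translation":[130,-23,0],"roll":0,"fingers":0.4},{"translation":[164,-29,0],"roll":0,"fingers":0.4},{"translation":[198,-35,0],"roll":0,"fingers":0.4},{"translation":[232,-41,0],"roll":0,"fingers":0.4}]'; python3 -m creep '[{"translation":[34,-6,0],"roll":-1,"fingers":0.4},{"translation":[68,-12,0],"roll":-2,"fingers":0.4},{"translation":[102,-18,0],"roll":-3,"fingers":0.4},{"translation":[136,-24,0],"roll":-4,"fingers":0.4},{"translation":[170,-30,0],"roll":-5,"fingers":0.4},{"translation":[204,-36,0],"roll":-6.2,"fingers":0.4},{"translation":[238,-42,0],"roll":-6.2,"fingers":0.4},{"translation":[265,-46,0],"roll":-6.2,"fingers":0.4}]'; python3 go.py .4689 .2119 .2 0.3
```

```text
clock: 39.32
ee_pos: [0.4891, -0.1113, 0.2024]
eef_rot: [-0.005, 0.743, 0.669, 0.007]
force: [0.8, 0.2, -1.9]
opening: 0.573
clock: 39.98
ee_pos: [0.4684, 0.1604, 0.205]
eef_rot: [-0.006, 0.705, 0.71, 0.006]
force: [-0.0, -0.7, -1.0]
opening: 0.568
clock 39.98 pos [0.4684 0.1604 0.205 ] jawang 0.4 tilt [ 0.     0.016 -1.   ] open 0.568 F [-0.  -0.7 -1. ] q7 -0.27
translation mm [51.5  0.8  5.8]
roll 0.1
```

```bash
python3 -m creep '[{"translation":[26,0,0],"roll":0,"fingers":0.4},{"translation":[42,1,0],"roll":0,"fingers":0.4},{"translation":[50,1,0],"roll":0,"fingers":0.4},{"translation":[51.5,1,10],"roll":0,"fingers":0.4},{"translation":[51.5,1,35],"roll":0,"fingers":0.4},{"translation":[51.5,1,65],"roll":0,"fingers":0.4},{"translation":[51.5,1,80],"roll":0,"fingers":0.4},{"translation":[51.5,1,80],"roll":0,"fingers":0.4}]'; python3 go.py .4689 .2119 .066 0.3;python3 - <<'E'
from h import *
t=capture("top");crop(t,80,120,200,220,6,"k1.png")
E
```

```text
clock: 40.65
ee_pos: [0.4664, 0.2103, 0.1216]
eef_rot: [-0.006, 0.705, 0.709, 0.002]
force: [-0.5, -1.0, -1.8]
opening: 0.569
clock 40.65 pos [0.4664 0.2103 0.1216] jawang 0.3 tilt [-0.007  0.012 -1.   ] open 0.569 F [-0.5 -1.  -1.8] q7 -0.35
translation mm [ 0.9  2.9 55.6]
roll -0.0
```

View pics/k1.png

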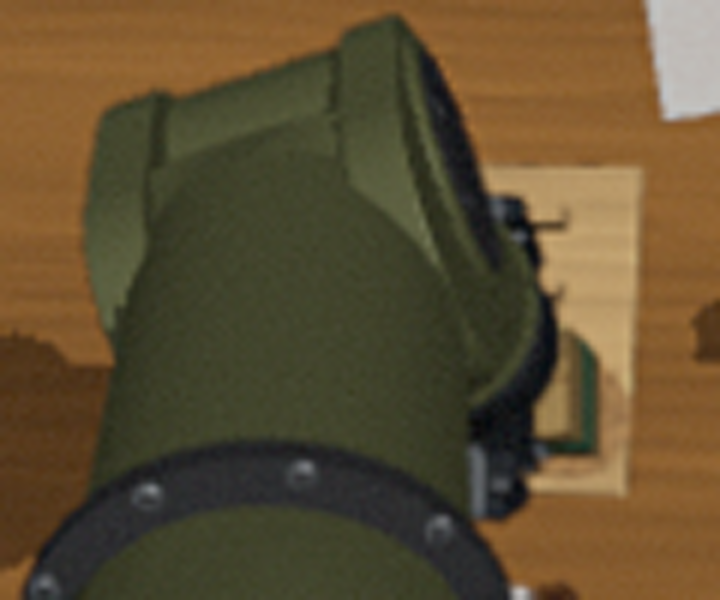

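```bash
python3 go.py .4689 .2119 .066 0.3; python3 -m creep '[{"translation":[0.5,1,15],"roll":0,"fingers":0.4},{"translation":[0.5,1,32],"roll":0,"fingers":0.4},{"translation":[0.5,1,42],"roll":0,"fingers":0.4},{"translation":[0.5,1,48],"roll":0,"fingers":0.4},{"translation":[0.5,1,49],"roll":0,"fingers":0.4},{"translation":[0.5,1,49],"roll":0,"fingers":0.4}]'; python3 go.py .4689 .2119 .066 0.3
```

```text
clock 40.7 pos [0.4676 0.2108 0.1236] jawang 0.29 tilt [-0.004  0.013 -1.   ] open 0.57 F [ 0.2 -0.6 -0.9] q7 -0.35
translation mm [ 0.3  1.6 57.6]
roll -0.0
clock: 41.2
ee_pos: [0.4686, 0.2118, 0.0749]
eef_rot: [-0.006, 0.705, 0.709, 0.003]
force: [0.4, 0.1, -1.4]
opening: 0.571
clock 41.2 pos [0.4686 0.2118 0.0749] jawang 0.27 tilt [-0.004  0.013 -1.   ] open 0.571 F [ 0.4  0.1 -1.4] q7 -0.33
translation mm [-0.   0.4  8.9]
roll -0.0
```

```bash
python3 -m creep '[{"translation":[0,0.3,4],"roll":0,"fingers":0.4},{"translation":[0,0.3,7],"roll":0,"fingers":0.4},{"translation":[0,0.3,9],"roll":0,"fingers":0.4},{"translation":[0,0.3,9.5],"roll":0,"fingers":0.4},{"translation":[0,0.3,9.5],"roll":0,"fingers":0.4}]'; python3 go.py .4689 .2119 .066 0.3
```

```text
clock: 41.62
ee_pos: [0.469, 0.2119, 0.0659]
eef_rot: [-0.006, 0.705, 0.709, 0.003]
force: [-0.8, -0.9, 2.9]
opening: 0.565
clock 41.62 pos [0.469  0.2119 0.0659] jawang 0.27 tilt [-0.003  0.013 -1.   ] open 0.565 F [-0.8 -0.9  2.9] q7 -0.33
translation mm [-0.  -0.1 -0.1]
roll -0.0
```

```bash
python3 -m creep '[{"translation":[0,0,0],"roll":0,"fingers":0.7},{"translation":[0,0,0],"roll":0,"fingers":0.85},{"translation":[0,0,0],"roll":0,"fingers":1},{"translation":[0,0,0],"roll":0,"fingers":1},{"translation":[0,0,-20],"roll":0,"fingers":1},{"translation":[0,0,-60],"roll":0,"fingers":1},{"translation":[0,0,-100],"roll":0,"fingers":1},{"translation":[0,0,-140],"roll":0,"fingers":1}]'; python3 go.py .5725 -.2999 .2 -6
```

```text
clock: 42.28
ee_pos: [0.469, 0.2097, 0.2073]
eef_rot: [-0.006, 0.706, 0.709, 0.003]
force: [1.4, 0.3, -0.8]
opening: 0.999
clock 42.28 pos [0.469  0.2097 0.2073] jawang 0.26 tilt [-0.004  0.012 -1.   ] open 0.999 F [ 1.4  0.3 -0.8] q7 -0.37
translation mm [-510.1  101.2    0.6]
roll 6.3
```

```bash
python3 -m creep '[{"translation":[-12,2,0],"roll":0,"fingers":1},{"translation":[-40,8,0],"roll":0,"fingers":1},{"translation":[-76,15,0],"roll":0,"fingers":1},{"translation":[-112,22,0],"roll":0,"fingers":1},{"translation":[-148,29,0],"roll":0,"fingers":1},{"translation":[-184,37,0],"roll":0,"fingers":1},{"translation":[-220,44,0],"roll":0,"fingers":1},{"translation":[-256,51,0],"roll":0,"fingers":1}]'; python3 -m creep '[{"translation":[-36,7,0],"roll":1,"fingers":1},{"translation":[-72,14,0],"roll":2,"fingers":1},{"translation":[-108,21,0],"roll":3,"fingers":1},{"translation":[-144,29,0],"roll":4,"fingers":1},{"translation":[-180,36,0],"roll":5,"fingers":1},{"translation":[-214,43,0],"roll":6.3,"fingers":1},{"translation":[-236,48,0],"roll":6.3,"fingers":1},{"translation":[-244,50,0],"roll":6.3,"fingers":1}]'
python3 - <<'E'
from h import *
t=capture("top");crop(t,80,120,200,220,6,"k2.png")
s=capture("scene");crop(s,80,160,200,290,5,"k3.png")
for l in("carton_mid","jar_mid","tumbler_mid"):print(l,[ (x["xyz"],x["conf"]) for c in("top","scene") for x in spot_point(c,l)[:1]])
E
python3 go.py .5725 -.2999 .13 -6
```

```text
clock: 42.95
ee_pos: [0.5212, -0.0477, 0.2039]
eef_rot: [-0.006, 0.705, 0.709, 0.003]
force: [0.8, -0.4, -0.5]
opening: 1.0
clock: 43.62
ee_pos: [0.5715, -0.2965, 0.2001]
eef_rot: [-0.005, 0.745, 0.667, 0.001]
force: [-0.2, 0.1, -0.0]
opening: 1.001
carton_mid [([0.4652, 0.2126, 0.0538], 0.87), ([0.4687, 0.2125, 0.0513], 0.85)]
jar_mid [([0.5711, -0.3024, 0.059], 0.78), ([0.5691, -0.2993, 0.0556], 0.55)]
tumbler_mid [([0.5214, -0.2428, 0.0469], 0.72), ([0.5161, -0.2443, 0.0519], 0.75)]
clock 44.02 pos [ 0.5727 -0.2897  0.2009] jawang -5.9 tilt [-0.004  0.013 -1.   ] open 1.003 F [-0.1  0.   0.3] q7 0.48
translation mm [-11.1   1.3  70.8]
roll 0.1
```

View pics/k2.png

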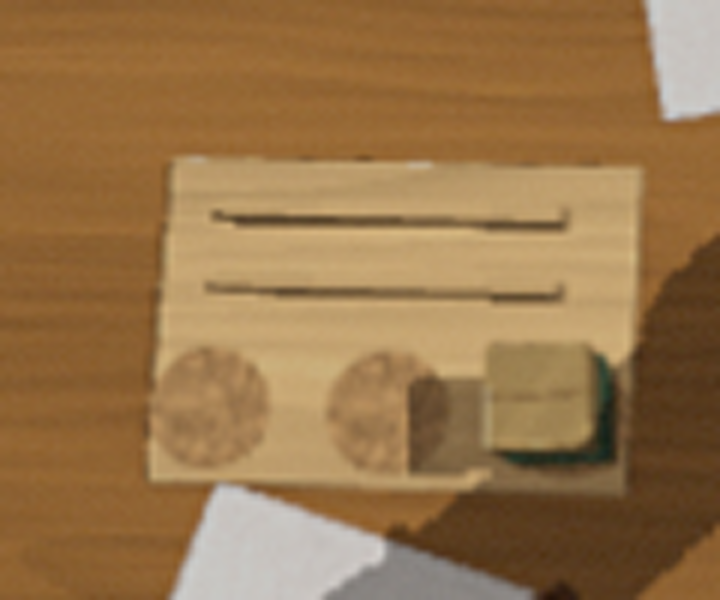

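View pics/k3.png

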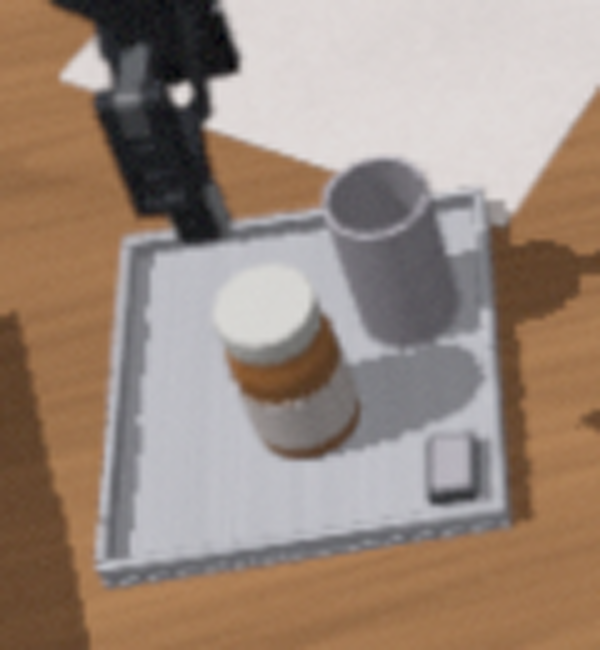

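```bash
python3 -m creep '[{"translation":[-6,1,5],"roll":0,"fingers":1},{"translation":[-10,1,20],"roll":0,"fingers":1},{"translation":[-11,1,45],"roll":0,"fingers":1},{"translation":[-11,1,65],"roll":0,"fingers":1},{"translation":[-11,1,71],"roll":0,"fingers":1},{"translation":[-11,1,71],"roll":0,"fingers":1}]'; python3 go.py .5725 -.2999 .0725 -6
```

```text
clock: 44.52
ee_pos: [0.5714, -0.2989, 0.1279]
eef_rot: [-0.008, 0.742, 0.67, 0.002]
force: [0.3, 0.4, 1.0]
opening: 0.999
clock 44.52 pos [ 0.5714 -0.2989  0.1279] jawang -5.87 tilt [-0.007  0.015 -1.   ] open 0.999 F [0.3 0.4 1. ] q7 0.51
translation mm [-1.7  1.7 55.4]
roll 0.1
```

```bash
python3 -m creep '[{"translation":[-1.5,1,15],"roll":0,"fingers":1},{"translation":[-1.5,1,35],"roll":0,"fingers":1},{"translation":[-1.5,1,50],"roll":0,"fingers":1},{"translation":[-1.5,1,55],"roll":0,"fingers":1},{"translation":[-1.5,1,55],"roll":0,"fingers":1},{"translation":[-1.5,1,55],"roll":0,"fingers":1}]'; python3 go.py .5725 -.2999 .0725 -6
```

```text
clock: 45.02
ee_pos: [0.5725, -0.3, 0.0741]
eef_rot: [-0.007, 0.742, 0.67, 0.003]
force: [-0.4, -0.4, 0.5]
opening: 1.0
clock 45.02 pos [ 0.5725 -0.3     0.0741] jawang -5.86 tilt [-0.006  0.014 -1.   ] open 1.0 F [-0.4 -0.4  0.5] q7 0.53
translation mm [0.1 0.  1.6]
roll 0.1
```

```bash
python3 -m creep '[{"translation":[0,0,2.5],"roll":0,"fingers":0.8},{"translation":[0,0,2.5],"roll":0,"fingers":0.65},{"translation":[0,0,2.5],"roll":0,"fingers":0.5},{"translation":[0,0,2.5],"roll":0,"fingers":0.4},{"translation":[0,0,2.5],"roll":0,"fingers":0.4},{"translation":[0,0,2.5],"roll":0,"fingers":0.4},{"translation":[0,0,2.5],"roll":0,"fingers":0.4},{"translation":[0,0,2.5],"roll":0,"fingers":0.4}]' 40; python3 go.py;  python3 -m creep '[{"translation":[0,0,-8],"roll":0,"fingers":0.4},{"translation":[0,0,-25],"roll":0,"fingers":0.4},{"translation":[0,0,-50],"roll":0,"fingers":0.4},{"translation":[0,0,-75],"roll":0,"fingers":0.4},{"translation":[0,0,-100],"roll":0,"fingers":0.4},{"translation":[0,0,-125],"roll":0,"fingers":0.4},{"translation":[0,0,-135],"roll":0,"fingers":0.4},{"translation":[0,0,-135],"roll":0,"fingers":0.4}]'; python3 go.py .4675 .303 .2 0.4
```

```text
clock: 45.68
ee_pos: [0.5728, -0.3004, 0.0729]
eef_rot: [-0.006, 0.742, 0.67, 0.003]
force: [-0.4, 0.2, 5.9]
opening: 0.575
clock 45.68 pos [ 0.5728 -0.3004  0.0729] jawang -5.86 tilt [-0.004  0.013 -1.   ] open 0.575 F [-0.4  0.2  5.9] q7 0.53
clock: 46.35
ee_pos: [0.5744, -0.303, 0.2109]
eef_rot: [-0.004, 0.742, 0.67, 0.004]
force: [0.7, -0.4, -2.9]
opening: 0.577
clock 46.35 pos [ 0.5744 -0.303   0.2109] jawang -5.88 tilt [ 0.     0.011 -1.   ] open 0.577 F [ 0.7 -0.4 -2.9] q7 0.49
translation mm [ 591.7 -168.4   17.7]
roll -6.3
```

```bash
python3 -m creep '[{"translation":[10,-3,0],"roll":0,"fingers":0.4},{"translation":[30,-9,0],"roll":0,"fingers":0.4},{"translation":[62,-18,0],"roll":0,"fingers":0.4},{"translation":[96,-27,0],"roll":0,"fingers":0.4},{"translation":[130,-37,0],"roll":0,"fingers":0.4},{"translation":[164,-47,0],"roll":0,"fingers":0.4},{"translation":[198,-56,0],"roll":0,"fingers":0.4},{"translation":[232,-66,0],"roll":0,"fingers":0.4}]'; python3 -m creep '[{"translation":[34,-10,0],"roll":-1,"fingers":0.4},{"translation":[68,-19,0],"roll":-2,"fingers":0.4},{"translation":[102,-29,0],"roll":-3,"fingers":0.4},{"translation":[136,-39,0],"roll":-4,"fingers":0.4},{"translation":[170,-48,0],"roll":-5,"fingers":0.4},{"translation":[204,-58,0],"roll":-6.2,"fingers":0.4},{"translation":[238,-68,0],"roll":-6.2,"fingers":0.4},{"translation":[270,-77,0],"roll":-6.2,"fingers":0.4}]'; python3 go.py .4675 .303 .2 0.4
```

```text
clock: 47.02
ee_pos: [0.5306, -0.0628, 0.2118]
eef_rot: [-0.005, 0.742, 0.67, 0.003]
force: [0.1, -0.8, -1.8]
opening: 0.575
clock: 47.68
ee_pos: [0.4789, 0.2158, 0.2135]
eef_rot: [-0.006, 0.704, 0.71, 0.002]
force: [0.1, 0.3, -3.4]
opening: 0.578
clock 47.68 pos [0.4789 0.2158 0.2135] jawang 0.44 tilt [-0.006  0.011 -1.   ] open 0.578 F [ 0.1  0.3 -3.4] q7 -0.37
translation mm [ 87.2 -10.7  14.5]
roll 0.0
```

```bash
python3 -m creep '[{"translation":[33,-4,0],"roll":0,"fingers":0.4},{"translation":[62,-8,0],"roll":0,"fingers":0.4},{"translation":[80,-10,0],"roll":0,"fingers":0.4},{"translation":[86,-10,0],"roll":0,"fingers":0.4},{"translation":[87,-10,5],"roll":0,"fingers":0.4},{"translation":[87,-10,25],"roll":0,"fingers":0.4},{"translation":[87,-10,40],"roll":0,"fingers":0.4},{"translation":[87,-10,40],"roll":0,"fingers":0.4}]'; python3 -m creep '[{"translation":[0,0,0],"roll":0,"fingers":0.4},{"translation":[0,0,0],"roll":0,"fingers":0.4}]'; python3 go.py .4675 .303 .09 0.4
```

```text
clock: 48.35
ee_pos: [0.4662, 0.3001, 0.1708]
eef_rot: [-0.006, 0.705, 0.709, -0.002]
force: [-0.8, -0.6, -3.1]
opening: 0.574
clock: 48.52
ee_pos: [0.4661, 0.2983, 0.1704]
eef_rot: [-0.006, 0.706, 0.708, -0.003]
force: [-0.6, -0.7, -2.9]
opening: 0.575
clock 48.52 pos [0.4661 0.2983 0.1704] jawang 0.23 tilt [-0.013  0.005 -1.   ] open 0.575 F [-0.6 -0.7 -2.9] q7 -0.51
translation mm [ 4.3  2.5 80.4]
roll -0.2
```

```bash
python3 -m creep '[{"translation":[2,1,8],"roll":0,"fingers":0.4},{"translation":[4,2,28],"roll":0,"fingers":0.4},{"translation":[4,2,50],"roll":0,"fingers":0.4},{"translation":[4,2,68],"roll":0,"fingers":0.4},{"translation":[4,2,78],"roll":0,"fingers":0.4},{"translation":[4,2,80],"roll":0,"fingers":0.4},{"translation":[4,2,80],"roll":0,"fingers":0.4}]'; python3 go.py .4675 .303 .0765 0.4
```

```text
clock: 49.1
ee_pos: [0.4672, 0.3025, 0.0902]
eef_rot: [-0.006, 0.706, 0.708, -0.003]
force: [-0.0, 0.1, -1.8]
opening: 0.572
clock 49.1 pos [0.4672 0.3025 0.0902] jawang 0.21 tilt [-0.013  0.004 -1.   ] open 0.572 F [-0.   0.1 -1.8] q7 -0.5
translation mm [ 0.4  0.5 13.7]
roll -0.2
```

```bash
python3 -m creep '[{"translation":[0.4,0.4,5],"roll":0,"fingers":0.4},{"translation":[0.4,0.4,10],"roll":0,"fingers":0.4},{"translation":[0.4,0.4,13],"roll":0,"fingers":0.4},{"translation":[0.4,0.4,14],"roll":0,"fingers":0.4},{"translation":[0.4,0.4,14],"roll":0,"fingers":0.4}]'; python3 go.py .4675 .303 .0759 0.4
```

```text
clock: 49.52
ee_pos: [0.4674, 0.303, 0.0763]
eef_rot: [-0.006, 0.706, 0.708, -0.003]
force: [0.3, -0.5, -2.0]
opening: 0.579
clock 49.52 pos [0.4674 0.303  0.0763] jawang 0.21 tilt [-0.013  0.004 -1.   ] open 0.579 F [ 0.3 -0.5 -2. ] q7 -0.49
translation mm [0.  0.1 0.4]
roll -0.2
```

```bash
python3 -m creep '[{"translation":[0,0,1],"roll":0,"fingers":0.4},{"translation":[0,0,1.2],"roll":0,"fingers":0.4},{"translation":[0,0,1.2],"roll":0,"fingers":0.4}]'; python3 go.py .4675 .303 .0759 0.4
```

```text
clock: 49.77
ee_pos: [0.4675, 0.3032, 0.076]
eef_rot: [-0.006, 0.706, 0.708, -0.003]
force: [-2.8, -0.7, 5.9]
opening: 0.578
clock 49.77 pos [0.4675 0.3032 0.076 ] jawang 0.21 tilt [-0.013  0.005 -1.   ] open 0.578 F [-2.8 -0.7  5.9] q7 -0.49
translation mm [-0.2  0.   0.1]
roll -0.2
```

```bash
python3 -m creep '[{"translation":[0,0,0],"roll":0,"fingers":0.7},{"translation":[0,0,0],"roll":0,"fingers":0.85},{"translation":[0,0,0],"roll":0,"fingers":1},{"translation":[0,0,0],"roll":0,"fingers":1},{"translation":[0,0,-20],"roll":0,"fingers":1},{"translation":[0,0,-55],"roll":0,"fingers":1},{"translation":[0,0,-90],"roll":0,"fingers":1},{"translation":[0,0,-125],"roll":0,"fingers":1}]'; python3 go.py .519 -.2424 .21 -6
```

```text
clock: 50.43
ee_pos: [0.4688, 0.3023, 0.2022]
eef_rot: [-0.006, 0.706, 0.708, -0.003]
force: [-0.1, 0.2, -0.1]
opening: 1.001
clock 50.43 pos [0.4688 0.3023 0.2022] jawang 0.2 tilt [-0.013  0.004 -1.   ] open 1.001 F [-0.1  0.2 -0.1] q7 -0.52
translation mm [-544.8   48.2  -10.7]
roll 6.2
```

```bash
python3 -m creep '[{"translation":[-12,1,0],"roll":0,"fingers":1},{"translation":[-40,4,-1],"roll":0,"fingers":1},{"translation":[-76,7,-2],"roll":0,"fingers":1},{"translation":[-112,10,-3],"roll":0,"fingers":1},{"translation":[-148,13,-4],"roll":0,"fingers":1},{"translation":[-184,16,-5],"roll":0,"fingers":1},{"translation":[-220,19,-6],"roll":0,"fingers":1},{"translation":[-256,23,-7],"roll":0,"fingers":1}]'; python3 -m creep '[{"translation":[-36,3,0],"roll":1,"fingers":1},{"translation":[-72,6,0],"roll":2,"fingers":1},{"translation":[-108,9,0],"roll":3,"fingers":1},{"translation":[-144,12,0],"roll":4,"fingers":1},{"translation":[-180,15,0],"roll":5,"fingers":1},{"translation":[-216,18,0],"roll":6.2,"fingers":1},{"translation":[-250,21,0],"roll":6.2,"fingers":1},{"translation":[-275,23,0],"roll":6.2,"fingers":1}]';python3 -m creep '[{"translation":[-4,1,0],"roll":0,"fingers":1},{"translation":[-5,1,0],"roll":0,"fingers":1}]'; python3 go.py .519 -.2424 .13 -6
python3 - <<'E'
from h import *
t=capture("top");crop(t,80,120,200,220,6,"m2.png")
s=capture("scene");crop(s,300,110,420,210,6,"m3.png")
E
python3 go.py .519 -.2424 .13 -6
```

```text
clock: 51.1
ee_pos: [0.4925, 0.0446, 0.2079]
eef_rot: [-0.006, 0.706, 0.708, -0.003]
force: [1.1, 0.8, 0.2]
opening: 0.999
clock: 51.77
ee_pos: [0.5159, -0.2341, 0.2062]
eef_rot: [-0.005, 0.744, 0.668, -0.004]
force: [-0.3, 0.1, 1.1]
opening: 1.005
clock: 51.93
ee_pos: [0.5157, -0.2419, 0.2058]
eef_rot: [-0.005, 0.745, 0.667, -0.004]
force: [0.6, -0.1, 0.6]
opening: 1.0
clock 51.93 pos [ 0.5157 -0.2419  0.2058] jawang -6.38 tilt [-0.014  0.002 -1.   ] open 1.0 F [ 0.6 -0.1  0.6] q7 0.43
translation mm [-0.2  4.4 75.7]
roll -0.4
clock 52.03 pos [ 0.5163 -0.2383  0.2058] jawang -6.13 tilt [-0.014  0.004 -1.   ] open 0.998 F [-0.3  1.3  0.4] q7 0.43
translation mm [-4.   4.2 75.7]
roll -0.1
```

View pics/m2.png

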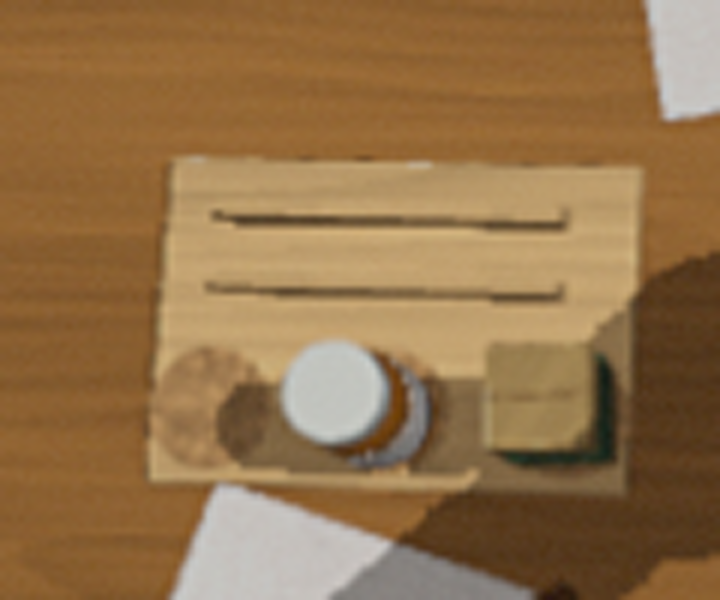

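View pics/m3.png

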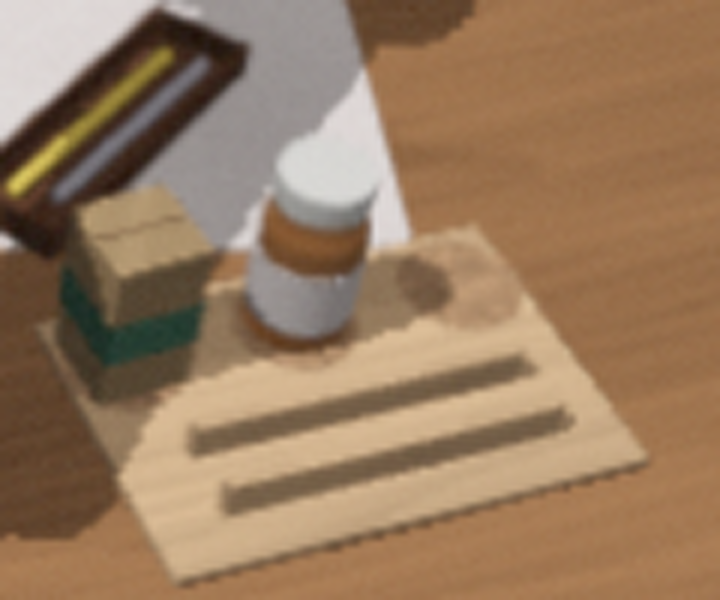

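```bash
python3 -m creep '[{"translation":[-2,2,8],"roll":0,"fingers":1},{"translation":[-4,4,30],"roll":0,"fingers":1},{"translation":[-4,4,55],"roll":0,"fingers":1},{"translation":[-4,4,72],"roll":0,"fingers":1},{"translation":[-4,4,76],"roll":0,"fingers":1},{"translation":[-4,4,76],"roll":0,"fingers":1}]'; python3 go.py .519 -.2424 .068 -6
```

```text
clock: 52.53
ee_pos: [0.5184, -0.2405, 0.1284]
eef_rot: [-0.007, 0.743, 0.669, -0.004]
force: [-0.2, 0.2, 0.3]
opening: 0.999
clock 52.53 pos [ 0.5184 -0.2405  0.1284] jawang -6.01 tilt [-0.016  0.006 -1.   ] open 0.999 F [-0.2  0.2  0.3] q7 0.46
translation mm [-2.   1.8 60.3]
roll -0.0
```

```bash
python3 -m creep '[{"translation":[-2,1,20],"roll":0,"fingers":1},{"translation":[-2,1,42],"roll":0,"fingers":1},{"translation":[-2,1,56],"roll":0,"fingers":1},{"translation":[-2,1,60],"roll":0,"fingers":1},{"translation":[-2,1,60],"roll":0,"fingers":1},{"translation":[-2,1,60],"roll":0,"fingers":1}]'; python3 go.py .519 -.2424 .0665 -6
```

```text
clock: 53.03
ee_pos: [0.519, -0.2423, 0.0695]
eef_rot: [-0.007, 0.743, 0.669, -0.004]
force: [-0.1, 0.9, -0.1]
opening: 1.002
clock 53.03 pos [ 0.519  -0.2423  0.0695] jawang -5.98 tilt [-0.015  0.005 -1.   ] open 1.002 F [-0.1  0.9 -0.1] q7 0.49
translation mm [-0.1  0.   3. ]
roll 0.0
```

```bash
python3 -m creep '[{"translation":[0,0,3],"roll":0,"fingers":0.8},{"translation":[0,0,3],"roll":0,"fingers":0.65},{"translation":[0,0,3],"roll":0,"fingers":0.5},{"translation":[0,0,3],"roll":0,"fingers":0.4},{"translation":[0,0,3],"roll":0,"fingers":0.4},{"translation":[0,0,3],"roll":0,"fingers":0.4},{"translation":[0,0,3],"roll":0,"fingers":0.4},{"translation":[0,0,3],"roll":0,"fingers":0.4}]' 30; python3 go.py;  python3 -m creep '[{"translation":[0,0,-8],"roll":0,"fingers":0.4},{"translation":[0,0,-25],"roll":0,"fingers":0.4},{"translation":[0,0,-50],"roll":0,"fingers":0.4},{"translation":[0,0,-75],"roll":0,"fingers":0.4},{"translation":[0,0,-100],"roll":0,"fingers":0.4},{"translation":[0,0,-125],"roll":0,"fingers":0.4},{"translation":[0,0,-145],"roll":0,"fingers":0.4},{"translation":[0,0,-150],"roll":0,"fingers":0.4}]'; python3 go.py .4688 .3932 .2 0.4
```

```text
clock: 53.7
ee_pos: [0.5194, -0.2425, 0.0675]
eef_rot: [-0.006, 0.743, 0.669, -0.003]
force: [-0.7, 1.3, 6.9]
opening: 0.61
clock 53.7 pos [ 0.5194 -0.2425  0.0675] jawang -5.99 tilt [-0.013  0.005 -1.   ] open 0.61 F [-0.7  1.3  6.9] q7 0.49
clock: 54.37
ee_pos: [0.5225, -0.2441, 0.2214]
eef_rot: [-0.004, 0.743, 0.669, -0.002]
force: [1.2, -0.1, -1.0]
opening: 0.611
clock 54.37 pos [ 0.5225 -0.2441  0.2214] jawang -6.01 tilt [-0.008  0.002 -1.   ] open 0.611 F [ 1.2 -0.1 -1. ] q7 0.43
translation mm [ 628.1 -119.9   23.4]
roll -6.4
```

```bash
python3 -m creep '[{"translation":[10,-2,0],"roll":0,"fingers":0.4},{"translation":[30,-6,0],"roll":0,"fingers":0.4},{"translation":[62,-12,0],"roll":0,"fingers":0.4},{"translation":[96,-18,0],"roll":0,"fingers":0.4},{"translation":[130,-25,0],"roll":0,"fingers":0.4},{"translation":[164,-31,0],"roll":0,"fingers":0.4},{"translation":[198,-38,0],"roll":0,"fingers":0.4},{"translation":[232,-44,0],"roll":0,"fingers":0.4}]'; python3 -m creep '[{"translation":[34,-6,0],"roll":0,"fingers":0.4},{"translation":[68,-13,0],"roll":-1,"fingers":0.4},{"translation":[102,-19,0],"roll":-2,"fingers":0.4},{"translation":[136,-26,0],"roll":-3,"fingers":0.4},{"translation":[170,-32,0],"roll":-4,"fingers":0.4},{"translation":[204,-39,0],"roll":-5,"fingers":0.4},{"translation":[238,-45,0],"roll":-6,"fingers":0.4},{"translation":[272,-52,0],"roll":-6.4,"fingers":0.4}]'; python3 go.py .4688 .3932 .2 0.4
```

```text
clock: 55.03
ee_pos: [0.5013, -0.0063, 0.2208]
eef_rot: [-0.005, 0.743, 0.669, -0.003]
force: [0.6, -0.4, -1.2]
opening: 0.613
clock: 55.7
ee_pos: [0.4761, 0.2715, 0.2204]
eef_rot: [-0.005, 0.704, 0.71, -0.004]
force: [1.0, -0.5, -1.1]
opening: 0.609
clock 55.7 pos [0.4761 0.2715 0.2204] jawang 0.51 tilt [-0.013  0.002 -1.   ] open 0.609 F [ 1.  -0.5 -1.1] q7 -0.47
translation mm [121.8  -6.   20.7]
roll 0.1
```

```bash
python3 -m creep '[{"translation":[33,-2,0],"roll":0,"fingers":0.4},{"translation":[66,-3,0],"roll":0,"fingers":0.4},{"translation":[94,-5,0],"roll":0,"fingers":0.4},{"translation":[112,-6,0],"roll":0,"fingers":0.4},{"translation":[120,-6,0],"roll":0,"fingers":0.4},{"translation":[122,-6,0],"roll":0,"fingers":0.4},{"translation":[122,-6,5],"roll":0,"fingers":0.4},{"translation":[122,-6,10],"roll":0,"fingers":0.4}]'; python3 -m creep '[{"translation":[0,0,0],"roll":0,"fingers":0.4},{"translation":[0,0,0],"roll":0,"fingers":0.4}]'; python3 go.py .4688 .3932 .12 0.4
```

```text
clock: 56.37
ee_pos: [0.4693, 0.3915, 0.2101]
eef_rot: [-0.005, 0.705, 0.71, -0.004]
force: [1.2, 0.4, -1.1]
opening: 0.61
clock: 56.53
ee_pos: [0.4697, 0.3894, 0.2096]
eef_rot: [-0.004, 0.706, 0.709, -0.005]
force: [-0.5, -0.3, -2.0]
opening: 0.611
clock 56.53 pos [0.4697 0.3894 0.2096] jawang 0.25 tilt [-0.013 -0.001 -1.   ] open 0.611 F [-0.5 -0.3 -2. ] q7 -0.65
translation mm [ 3.9  0.3 89.6]
roll -0.1
```

```bash
python3 -m creep '[{"translation":[2,0,8],"roll":0,"fingers":0.4},{"translation":[4,0,28],"roll":0,"fingers":0.4},{"translation":[4,0,50],"roll":0,"fingers":0.4},{"translation":[4,0,72],"roll":0,"fingers":0.4},{"translation":[4,0,86],"roll":0,"fingers":0.4},{"translation":[4,0,90],"roll":0,"fingers":0.4},{"translation":[4,0,90],"roll":0,"fingers":0.4}]'; python3 go.py .4688 .3932 .08 0.4
```

```text
clock: 57.12
ee_pos: [0.4681, 0.3925, 0.1183]
eef_rot: [-0.004, 0.706, 0.708, -0.006]
force: [0.2, 0.0, -1.2]
opening: 0.611
clock 57.12 pos [0.4681 0.3925 0.1183] jawang 0.21 tilt [-0.015 -0.003 -1.   ] open 0.611 F [ 0.2  0.  -1.2] q7 -0.64
translation mm [ 0.8  1.3 38.3]
roll -0.2
```

```bash
python3 -m creep '[{"translation":[0.8,1,10],"roll":0,"fingers":0.4},{"translation":[0.8,1,24],"roll":0,"fingers":0.4},{"translation":[0.8,1,34],"roll":0,"fingers":0.4},{"translation":[0.8,1,40],"roll":0,"fingers":0.4},{"translation":[0.8,1,43],"roll":0,"fingers":0.4},{"translation":[0.8,1,44],"roll":0,"fingers":0.4},{"translation":[0.8,1,44],"roll":0,"fingers":0.4}]'; python3 go.py .4688 .3932 .0705 0.4
```

```text
clock: 57.7
ee_pos: [0.4686, 0.3933, 0.0744]
eef_rot: [-0.004, 0.706, 0.708, -0.006]
force: [-0.3, 0.1, -1.1]
opening: 0.611
clock 57.7 pos [0.4686 0.3933 0.0744] jawang 0.21 tilt [-0.015 -0.003 -1.   ] open 0.611 F [-0.3  0.1 -1.1] q7 -0.63
translation mm [-0.1  0.3  3.9]
roll -0.2
```

```bash
python3 -m creep '[{"translation":[0,0.2,2],"roll":0,"fingers":0.4},{"translation":[0,0.2,4],"roll":0,"fingers":0.4},{"translation":[0,0.2,4.5],"roll":0,"fingers":0.4},{"translation":[0,0.2,4.5],"roll":0,"fingers":0.4}]'; python3 go.py .4688 .3932 .0705 0.4
```

```text
clock: 58.03
ee_pos: [0.4691, 0.3935, 0.0706]
eef_rot: [-0.004, 0.706, 0.708, -0.006]
force: [0.5, -0.0, 3.6]
opening: 0.612
clock 58.03 pos [0.4691 0.3935 0.0706] jawang 0.21 tilt [-0.014 -0.002 -1.   ] open 0.612 F [ 0.5 -0.   3.6] q7 -0.63
translation mm [-0.3 -0.3  0.1]
roll -0.2
```

Contact; release, rise and move aside.

```bash
python3 -m creep '[{"translation":[0,0,0],"roll":0,"fingers":0.7},{"translation":[0,0,0],"roll":0,"fingers":0.85},{"translation":[0,0,0],"roll":0,"fingers":1},{"translation":[0,0,0],"roll":0,"fingers":1},{"translation":[0,0,-20],"roll":0,"fingers":1},{"translation":[0,0,-55],"roll":0,"fingers":1},{"translation":[0,0,-90],"roll":0,"fingers":1},{"translation":[0,0,-130],"roll":0,"fingers":1}]'; python3 -m creep '[{"translation":[20,-20,0],"roll":0,"fingers":1},{"translation":[45,-45,0],"roll":0,"fingers":1},{"translation":[70,-70,0],"roll":0,"fingers":1},{"translation":[95,-95,0],"roll":0,"fingers":1},{"translation":[115,-115,0],"roll":0,"fingers":1},{"translation":[125,-125,0],"roll":0,"fingers":1},{"translation":[125,-125,0],"roll":0,"fingers":1},{"translation":[125,-125,0],"roll":0,"fingers":1}]'; python3 -m creep '[{"translation":[0,0,0],"roll":0,"fingers":1},{"translation":[0,0,0],"roll":0,"fingers":1},{"translation":[0,0,0],"roll":0,"fingers":1}]';python3 seat.py n1
python3 - <<'E'
from h import *
t=capture("top");crop(t,90,130,200,215,7,"n2.png"); cv2.imwrite("pics/n4.png",t["frame"][:,:,::-1])
s=capture("scene");crop(s,300,110,420,210,6,"n3.png")
for l in("carton_mid","jar_mid","tumbler_mid","book_center"):print(l,[ (x["xyz"],x["conf"]) for c in("top","scene") for x in spot_point(c,l)[:1]])
E
```

```text
clock: 58.7
ee_pos: [0.4702, 0.3932, 0.2009]
eef_rot: [-0.004, 0.706, 0.708, -0.007]
force: [1.7, 0.9, -0.5]
opening: 1.001
clock: 59.37
ee_pos: [0.3448, 0.5175, 0.2022]
eef_rot: [-0.004, 0.705, 0.709, -0.007]
force: [-0.6, -0.4, -0.7]
opening: 1.001
clock: 59.62
ee_pos: [0.3465, 0.5162, 0.2022]
eef_rot: [-0.003, 0.706, 0.708, -0.007]
force: [0.2, -0.4, 0.0]
opening: 0.998
carton_mid [([0.4666, 0.2123, 0.0532], 0.91), ([0.4682, 0.2098, 0.0536], 0.79)]
jar_mid [([0.5486, -0.2989, -0.0007], 0.66), ([0.4606, 0.3033, 0.059], 0.87)]
tumbler_mid [([0.4698, 0.3959, 0.0467], 0.6), ([0.4632, 0.3898, 0.0548], 0.98)]
book_center [([0.5246, 0.0037, 0.0672], 0.59), ([0.5247, 0.006, 0.066], 0.82)]
```

View pics/n1.png

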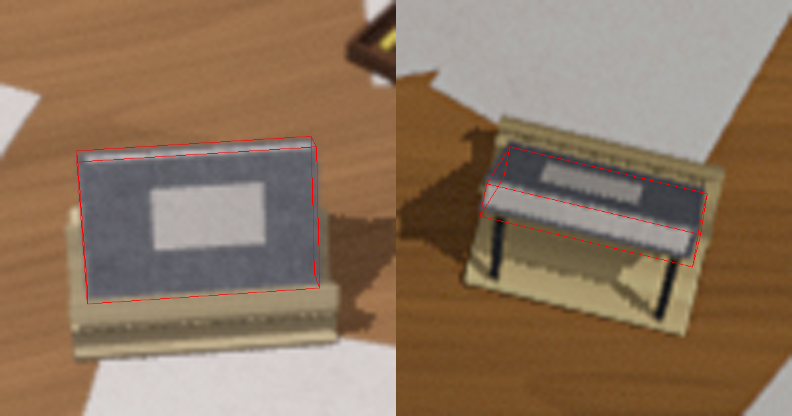

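View pics/n2.png

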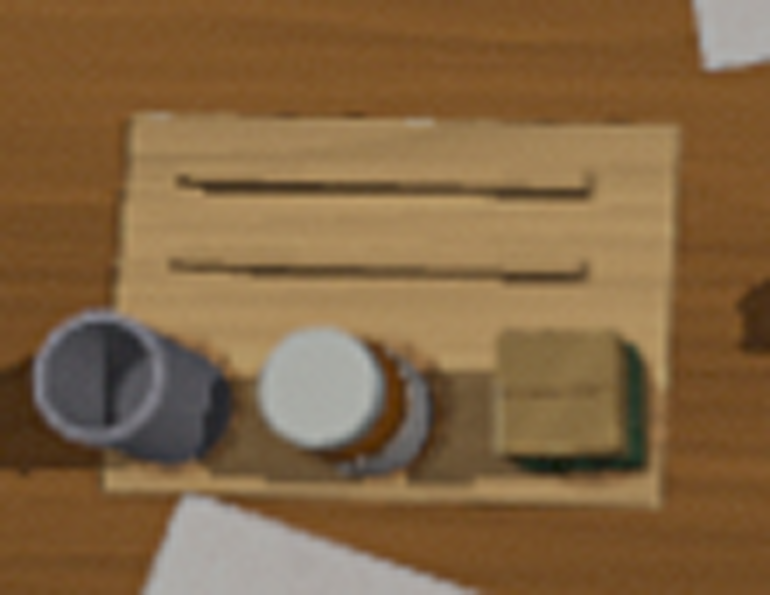

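View pics/n3.png

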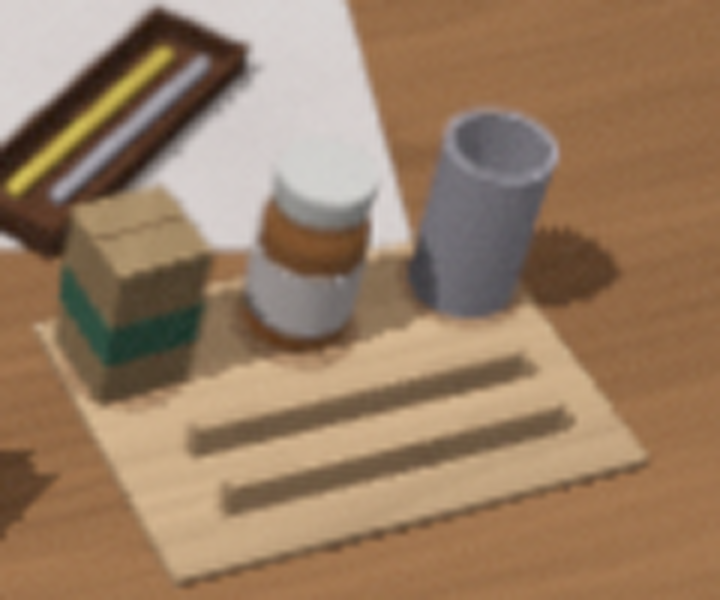

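```bash
python3 -c "
from rig import *
print(hand_in())"
```

```text
the job is handed in; nothing more can be done
None
```

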